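Load the spacer magazine

ROBOT

A 6-joint arm with a two-finger parallel gripper is mounted at the origin on a cart in front of the work surface, level with it; the furniture and walls round the work are solid. World frame = base frame: x ahead of the robot, y to its left, z up, the work surface at z = 0. Lengths are in m, angles in rad, forces in N, time in s.
With the tool pointing down it reaches from about 0.275 to 0.75 m from the base axis. Payload 10.2 kg.
Tool frame: the origin (TCP) lies between the finger pads; the fingertips stand 14 mm ahead of it and the grasp point (between the pads) lies 5 mm behind it; z points along the fingers, y is the direction in which the jaws open and shut (so a half turn about z gives the same grasp; the last joint's range is limited). The gripper opens to 88 mm and grips with 3 to 60 N. Pads are 18 mm wide; open, the fingers measure 123 mm over their backs; the gripper's body (75 mm by 187 mm) begins 45 mm behind the grasp point.
Start: joints at [1.108, 0.313, 1.498, -0, 1.331, -0.223], TCP at [0.125, 0.51, 0.226] pointing down, gripper open.
Joint ranges: [-2.94, 2.94], [-0.97, 2.17], [0.19, 2.56], [-1.23, 4.37], [0.02, 3.11], [-2.88, 2.88]. Speed limits (rad/s): [2.39, 2.39, 3.01, 3.14, 3.14, 3.14].

INTERFACE

Orientations are given as a unit quaternion [x, y, z, w].
In Python, from cell import status, cams, job gives the robot as it stands.
- The arm moves only by the shell command python3 -m inch 'ROWS' [FORCE]. ROWS is JSON, a list of rows, each a list of 3 entries, a list of its own where there are three numbers: the finger opening in cm, from 0 to 8.81, then the shift along the tool's x, y, z in cm, then the turn, a rotation vector about the tool's x, y, z in rad. A call has 1 to 8 rows; each row shifts and turns the pose as measured when the row begins, along the tool's axes as they then stand; what a row does not reach is not made up. A row lasts 1/12 s, in which the tool goes at most 41.7 mm and 7.16 degrees, less where a joint would pass 70% of its speed; a pose out of reach is approached as far as the arm can. A call is refused whole if a number of a shift passes 4.17 or a number of a turn 0.125, either way. A call with a gripper value outside its range is refused whole. The fingers move at their own pace and stop on an object; FORCE is the grip in N (left out, the last holds). Time passes only in rows, so rows that do not move let the fingers close. It gives the time, the measured TCP pose, the force and the opening at its end, in the units of the state.
- status.sense(): the state, without advancing time (a new reading comes with each control period).
- cams.snapshot(name): name is "scene" or "side" or "wrist"; returns a dict with "frame" (384x512x3 uint8, blue, green, red), "range_z" (384x512 float32, m along the optical axis (not along the pixel's ray), 0 where there is no reading), "fx", "fy", "cx", "cy" (pixels), "R" (3x3) and "t" (3): a world point X has camera coordinates R X + t. Camera axes: x right, y down, z forward; pixel columns grow to the right and rows downward; lengths in m; the calibration is good to about 2 mm. A picture is of the moment at which its call begins.
- job.sign_off(): hands the job in, once; it reports no verdict.
The state is a dict: "t": time; "joint_pos": joint angles; "qvel": joint speeds; "joint_torque": joint torques, N m; "tcp_pos": TCP position; "tool_rot": TCP orientation; "contact_force": force on the tool from outside, world axes, zero at the start; "torque": the same for the moment, N m; "width": opening from 0.0 (shut) to 1.0 (fully open).
Only numpy, scipy, OpenCV 4.12 (cv2) and the standard library are available. Lean on these libraries where they do the work, as an engineer would, in place of code of your own. Each camera call takes 0.05 s, during which the arm holds its last target.

TASK

Get the spacer magazine ready for use. First slide the slide plate along the table, without lifting it, ring end foremost under the clear tube until it is fully home: its end flush and square against the magazine's foot and the ring centred under the tube. Then load every spacer bushing that is there upright through the mouth of the tube so that they stand end to end on the plate, and last lay the black dust cap flat and centred on the mouth; leave the other things on the table where they are.

Things in the scene. Friction and masses are not known exactly. Their poses are not given: they have to be found in the camera images.
- magazine: Tube magazine, screwed to the table. Origin on the table top under the axis of its upright clear tube (bore 30, outside 36 mm, open below at z = 15 mm). Its +x is the direction in which the plate goes home. A 34 mm wide column at x = +33 to +57 mm, up to z = 126 mm, clamps the tube; nothing is higher than the mouth. Under the tube it is open from -x and both y sides.
- mouth (a point): Centre of the magazine's mouth, on the tube axis in the plane of the rim, 150 mm above the table. The mouth is a dark collar, outside diameter 42 mm, 12 mm high; a chamfer narrows it from 36 mm at the rim to the 30 mm bore 6 mm lower
- stop (a point): Middle of the stop: the front (-x) face of the magazine's aluminium foot, 30 mm from the tube axis in the magazine's +x. The foot lies behind this face: 55 long (x) x 96 wide (y) x 14 mm high
- slide_plate: Loose flat aluminium plate on the table, 130 long (its x) x 70 wide (y) x 12 mm thick, about 0.45 kg; origin at the centre of its underside. Grip bar on its -x part, engraved ring on its +x part. The +x end goes foremost under the tube, onto the stop; then the ring is on the tube axis, 3 mm clear below the tube, and bushings in the tube stand on the plate
- plate_mark (a point): Centre of the engraved ring on the slide plate's top: x = +35 mm, y = 0, z = 12 mm in the plate's frame
- plate_grip (a point): Middle of the slide plate's grip bar: x = -45 mm, y = 0, z = 36 mm in the plate's frame. The upright dark bar is 30 long (x) x 12 thick (y) mm and reaches from the plate's top to z = 48 mm; pinch it from above across the 12 mm
- bushing0: Aluminium spacer bushing, upright cylinder of diameter 26 mm and height 24 mm, 40 g, with a dark bore spot on each end and two dark grooves round it; both ends alike, standing on the table. Origin at the centre of the underside, z up the axis. Absent in some starts. Slides freely down the tube when let go in the mouth.
- bushing1: Aluminium spacer bushing, upright cylinder of diameter 26 mm and height 24 mm, 40 g, with a dark bore spot on each end and two dark grooves round it; both ends alike, standing on the table. Origin at the centre of the underside, z up the axis. Absent in some starts. Slides freely down the tube when let go in the mouth.
- bushing2: Aluminium spacer bushing, upright cylinder of diameter 26 mm and height 24 mm, 40 g, with a dark bore spot on each end and two dark grooves round it; both ends alike, standing on the table. Origin at the centre of the underside, z up the axis. Absent in some starts. Slides freely down the tube when let go in the mouth.
- bushing3: Aluminium spacer bushing, upright cylinder of diameter 26 mm and height 24 mm, 40 g, with a dark bore spot on each end and two dark grooves round it; both ends alike, standing on the table. Origin at the centre of the underside, z up the axis. Absent in some starts. Slides freely down the tube when let go in the mouth.
- bushing4: Aluminium spacer bushing, upright cylinder of diameter 26 mm and height 24 mm, 40 g, with a dark bore spot on each end and two dark grooves round it; both ends alike, standing on the table. Origin at the centre of the underside, z up the axis. Absent in some starts. Slides freely down the tube when let go in the mouth.
- dust_cap: Black ribbed round dust cap, diameter 41 mm, height 13 mm, lying flat on the table; origin at the centre of its underside. It is the cover for the magazine: it simply rests on the collar's rim.
- tape_roll: Bystander: yellow tape roll, 66 mm across, 19 mm high, origin at its underside. Left of it a black lead, 7 mm thick, lies fixed on the table (y = 0.07 to 0.22 m)
- ref_case: Bystander: flat black case, 32 x 80 x 9 mm, origin at its underside; it lies before the machines that stand behind the work: they begin at x = 0.59 m and rise to 0.27 m (the microscope, y below -0.3 m, higher)
- objective: Bystander: standing microscope objective, diameter 34 mm, 60 mm high, origin at its underside
- oil_bottle: Bystander: amber dropper bottle, diameter 30 mm, 86 mm high, origin at its underside
Not all that is in view belongs to the job. Leave any blue look-alike of the bushing2 alone.

How it is judged:
On the way, in this order (a step that is already met when the one before it is completed fails the run):
1. the slide plate is home under the tube, against the foot (x of plate_mark in the frame of magazine above -0.008 m and y of plate_mark in the frame of magazine between -0.01 and 0.01 m and angle between the x axis of slide_plate and the x axis of magazine, either way round below 0.15 rad and height (world z) of slide_plate below 0.004 m), for 0.2 s.
2. every bushing present stands in the tube, on the plate (horizontal distance between each of bushing0, bushing1, bushing2, bushing3, bushing4 and mouth below 0.006 m and height (world z) of bushing0 between 0.008 and 0.12 m and linear speed of each of bushing0, bushing1, bushing2, bushing3, bushing4 below 0.03 m/s and height (world z) of bushing1 between 0.008 and 0.12 m and height (world z) of bushing2 between 0.008 and 0.12 m and height (world z) of bushing3 between 0.008 and 0.12 m and height (world z) of bushing4 between 0.008 and 0.12 m), for 0.2 s.
3. the dust cap lies on the mouth (horizontal distance between dust_cap and mouth below 0.01 m and z of dust_cap in the frame of mouth between -0.004 and 0.004 m and angle between dust_cap's own z axis and vertical below 0.12 rad and linear speed of dust_cap below 0.03 m/s), for 0.2 s.
At the end, for the whole second after the job is handed in: Plate flat on the table, ring centre at most 8 mm short of the tube axis, within 10 mm sideways, square within 0.15 rad; all bushings present in the tube (within 6 mm of its axis) on the plate, at rest; dust cap flat on the collar rim, within 10 mm of the axis (all of step 1 and all of step 2 and all of step 3); the robot touches nothing.
It fails at once if the slide plate is lifted more than 20 mm off the table (height (world z) of slide_plate above 0.02 m).
It fails at once if the tape roll (a bystander) is moved more than 30 mm (distance of tape_roll from where it was at the start of the episode above 0.03 m).
It fails at once if the ref case (a bystander) is moved more than 30 mm (distance of ref_case from where it was at the start of the episode above 0.03 m).
It fails at once if the objective (a bystander) is moved more than 30 mm (distance of objective from where it was at the start of the episode above 0.03 m).
It fails at once if the oil bottle (a bystander) is moved more than 30 mm (distance of oil_bottle from where it was at the start of the episode above 0.03 m).
Of bushing0, bushing1, bushing2, bushing3, bushing4 only 4 to 5 are there at a start; the rules pass over those that are not, and their reading is None.
At some moment in a run one of bushing0, bushing1, bushing2, bushing3, bushing4 may be knocked a few centimetres aside while the robot is not near it.
It also fails if it takes over 210 s, if anything falls off the work surface, if the arm or the gripper's body presses on something with over 40 N, if the wrist force passes 120 N, or if a joint passes its speed limit or range.

## Working session

There is one attempt and no reset: what is moved stays moved. The work goes in short steps, Python scripts to look and compute and a shell command to move; the robot and the scene stay as the last step left them, time stands still between calls to the robot, and variables do not carry over. Pictures are saved under pics/ and viewed, and the job is handed in when it is done.

```bash
ls; mkdir -p pics; python3 - <<'E'
from cell import status,cams
import cv2,numpy as np
s=status.sense(); print(s)
for n in ["scene","side","wrist"]:
    d=cams.snapshot(n); cv2.imwrite(f"pics/{n}0.png",d["frame"]); np.savez(f"/tmp/{n}0.npz",**d)
    print(n,d["fx"],d["fy"],d["cx"],d["cy"],np.round(-d["R"].T@d["t"],3),np.round(d["R"],3).tolist())
E
```

```text
pics
{'t': 0.0, 'joint_pos': array([ 1.10761756e+00,  3.13438440e-01,  1.49843667e+00,  9.47447133e-07,
        1.33097675e+00, -2.23395876e-01]), 'qvel': array([-9.66110246e-05, -1.03828634e-03, -1.45582163e-03, -4.74025763e-04,
        1.09191667e-04, -2.67087673e-04]), 'joint_torque': array([ 9.43775449e-04, -4.02205253e+01, -2.52268714e+01,  6.95489184e-02,
        3.53006262e-02, -1.02820720e-04]), 'tcp_pos': array([0.12457441, 0.50974048, 0.22526714]), 'tool_rot': array([ 1.19604520e-01,  9.92821415e-01, -5.92713050e-04, -2.12347873e-04]), 'contact_force': array([0.12739022, 0.34108994, 0.52270915]), 'torque': array([ 0.01804102,  0.03038787, -0.00222767]), 'width': 1.0013462259364179}
scene 378.9332709754 378.9332709754 254.37921309393332 194.9863157412589 [-0.117 -1.012  0.871] [[0.867, -0.498, -0.014], [-0.272, -0.449, -0.851], [0.417, 0.742, -0.525]]
side 353.50988213388985 353.50988213388985 253.1370208893629 190.31852435881154 [0.205 0.81  0.751] [[-0.92, -0.39, 0.023], [-0.255, 0.555, -0.791], [0.296, -0.734, -0.611]]
wrist 338.62104037553723 338.62104037553723 254.0235562868817 190.67107782240828 [0.055 0.526 0.383] [[0.238, 0.971, -0.001], [0.934, -0.228, 0.276], [0.268, -0.067, -0.961]]
```

View pics/scene0.png

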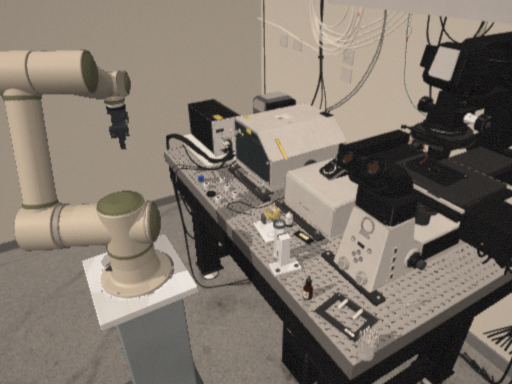

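View pics/side0.png

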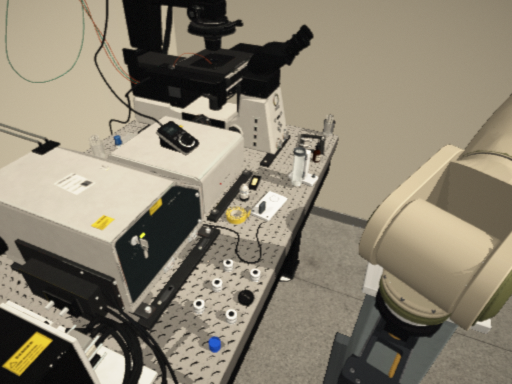

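View pics/wrist0.png

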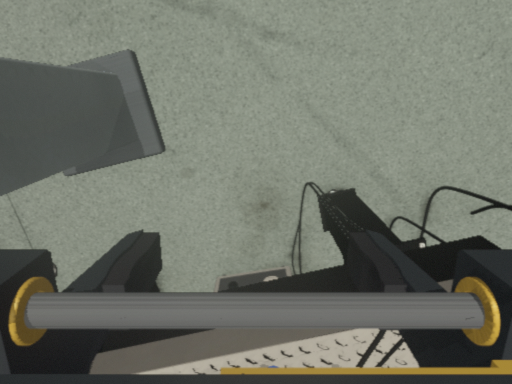

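```bash
python3 - <<'E'
import cv2,numpy as np
a=cv2.imread("pics/side0.png"); b=cv2.imread("pics/scene0.png")
cv2.imwrite("pics/c1.png",cv2.resize(a[120:260,180:345],None,fx=4.8,fy=4.2,interpolation=2))
cv2.imwrite("pics/c2.png",cv2.resize(b[165:315,185:335],None,fx=4,fy=4,interpolation=2))
cv2.imwrite("pics/c3.png",cv2.resize(a[235:365,165:305],None,fx=4.5,fy=4.5,interpolation=2))
E
```

```text
(no output)
```

View pics/c1.png

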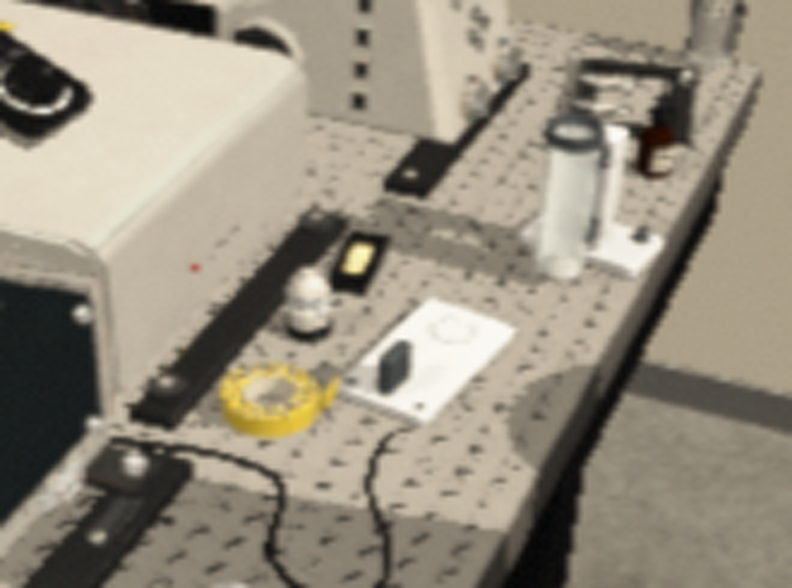

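View pics/c2.png

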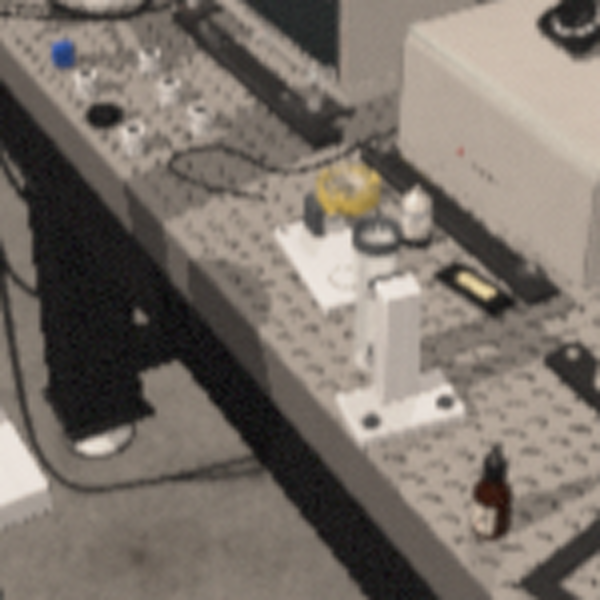

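View pics/c3.png

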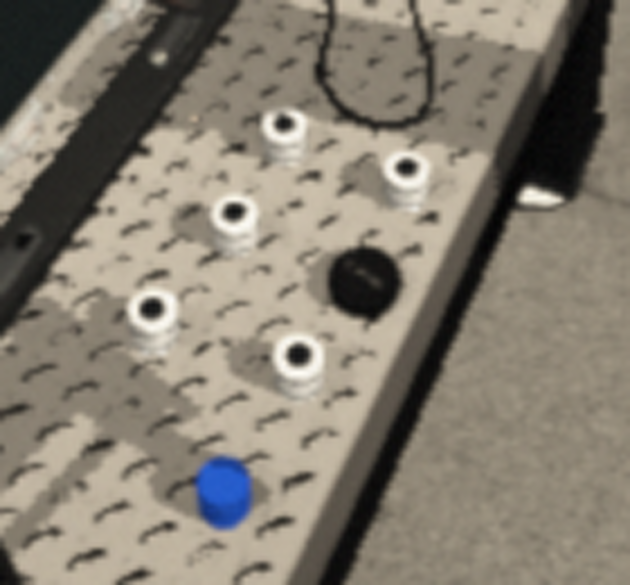

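```bash
cat > h.py <<'E'
import numpy as np,cv2
from scipy.spatial.transform import Rotation as Ro
def load(n):
    return {k:v for k,v in np.load(n).items()}
def ray(d,u,v):
    r=d["R"].T@np.array([(u-d["cx"])/d["fx"],(v-d["cy"])/d["fy"],1.]); return -d["R"].T@d["t"],r
def hit(d,u,v,z):
    o,r=ray(d,u,v); return o+r*(z-o[2])/r[2]
def proj(d,X):
    c=d["R"]@np.asarray(X)+d["t"]; return np.array([d["fx"]*c[0]/c[2]+d["cx"],d["fy"]*c[1]/c[2]+d["cy"]])
def tri(d1,p1,d2,p2):
    o1,r1=ray(d1,*p1);o2,r2=ray(d2,*p2)
    k=np.linalg.lstsq(np.c_[r1,-r2],o2-o1,rcond=None)[0]
    return (o1+k[0]*r1+o2+k[1]*r2)/2, np.linalg.norm(o1+k[0]*r1-o2-k[1]*r2)
def snap(n,name):
    from cell import cams
    d=cams.snapshot(n); np.savez(f"/tmp/{name}.npz",**d); cv2.imwrite(f"pics/{name}.png",d["frame"]); return d
def togo(target,tr=None):
    """tool-frame shift cm to target"""
    from cell import status
    s=status.sense(); R=Ro.from_quat(s["tool_rot"]); return np.round(R.inv().apply(np.array(target)-s["tcp_pos"])*100,2)
E
python3 - <<'E'
from h import *
S=load("/tmp/side0.npz");C=load("/tmp/scene0.npz")
c3=lambda x,y:(165+x/4.5,235+y/4.5)
for p in [(283,124),(406,167),(234,212),(151,308),(298,355)]: print("b",np.round(hit(S,*c3(*p),.024),3))
print("cap",np.round(hit(S,*c3(364,272),.013),3)); print("blue",np.round(hit(S,*c3(224,473),.024),3))
c1=lambda x,y:(180+x/4.8,120+y/4.2); c2=lambda x,y:(185+x/4,165+y/4)
print("mouth",np.round(hit(S,*c1(577,128),.15),3),np.round(hit(C,*c2(377,236),.15),3),tri(S,c1(577,128),C,c2(377,236)))
print("ring",np.round(hit(S,*c1(453,328),.012),3),np.round(hit(C,*c2(345,275),.012),3))
print("grip",np.round(hit(S,*c1(397,350),.048),3),np.round(hit(C,*c2(315,200),.048),3))
print("corners",[np.round(hit(S,*c1(*p),.012),3)[:2] for p in [(432,299),(517,330),(430,418),(343,380)]])
print("foot",[np.round(hit(C,*c2(*p),.014),3)[:2] for p in [(337,403),(365,432),(465,402)]])
for n,p,z in [("obj",(308,290),.05),("tape",(270,395),.019),("lead",(387,450),0)]: print(n,np.round(hit(S,*c1(*p),z),3))
print("bottle",np.round(hit(C,*c2(492,530),0),3),np.round(hit(S,*c1(655,170),0.0),3))
E
```

```text
b [0.495 0.254 0.024]
b [0.417 0.254 0.024]
b [0.492 0.322 0.024]
b [0.503 0.395 0.024]
b [0.42  0.389 0.024]
cap [0.413 0.322 0.013]
blue [0.425 0.461 0.024]
mouth [ 0.439 -0.173  0.15 ] [ 0.435 -0.189  0.15 ] (array([ 0.44063876, -0.18201221,  0.1438185 ]), np.float64(0.00168899654077444))
ring [ 0.482 -0.068  0.012] [ 0.482 -0.068  0.012]
grip [0.492 0.014 0.048] [0.494 0.006 0.048]
corners [array([ 0.509, -0.097]), array([ 0.44 , -0.084]), array([0.459, 0.037]), array([0.527, 0.022])]
foot [array([ 0.383, -0.213]), array([ 0.385, -0.254]), array([ 0.475, -0.266])]
obj [ 0.574 -0.026  0.05 ]
tape [0.56  0.064 0.019]
lead [0.476 0.069 0.   ]
bottle [ 0.418 -0.38  -0.   ] [ 0.417 -0.373  0.   ]
```

```bash
python3 -m inch '[[8.8,[-2.5,-2.3,-0.8],[0,0,0]],[8.8,[-3,-2.7,-0.8],[0,0,0]],[8.8,[-3,-2.7,-0.8],[0,0,0]],[8.8,[-3,-2.7,-0.8],[0,0,0]],[8.8,[-3,-2.7,-0.8],[0,0,0]],[8.8,[-3,-2.7,-0.8],[0,0,0]],[8.8,[-3,-2.7,-0.8],[0,0,0]],[8.8,[-3,-2.7,-0.8],[0,0,0]]]'
python3 -c "
from h import *
print(togo([.42,.06,.3]))
d=snap('wrist','w1')"
```

```text
t: 0.82
tcp_pos: [0.3018, 0.2446, 0.2874]
tool_rot: [0.114, 0.994, -0.003, -0.002]
contact_force: [0.4, 0.0, 1.0]
width: 0.996
[-15.68 -15.33  -1.22]
```

View pics/w1.png

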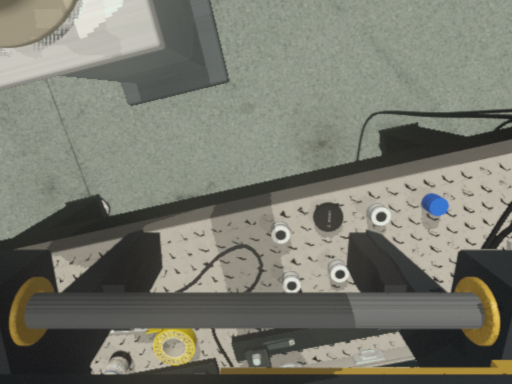

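```bash
python3 -m inch '[[8.8,[-2.5,-2.5,-0.3],[0,0,0.12]],[8.8,[-2.5,-2.5,-0.3],[0,0,0.12]],[8.8,[-2.5,-2.5,-0.3],[0,0,0.12]],[8.8,[-3,-2,0],[0,0,0.12]],[8.8,[-3,-1,0],[0,0,0.12]],[8.8,[-3,-1,0],[0,0,0.12]],[8.8,[-3,0,0],[0,0,0.12]],[8.8,[-3,0,0],[0,0,0.12]]]'
python3 -c "
from h import *
print(togo([.42,-.12,.3]))
d=snap('wrist','w2')"
```

```text
t: 1.53
tcp_pos: [0.4229, -0.0069, 0.2999]
tool_rot: [0.576, 0.817, -0.002, 0.002]
contact_force: [0.6, 0.7, -0.3]
width: 0.999
[-10.55  -4.08   0.06]
```

View pics/w2.png

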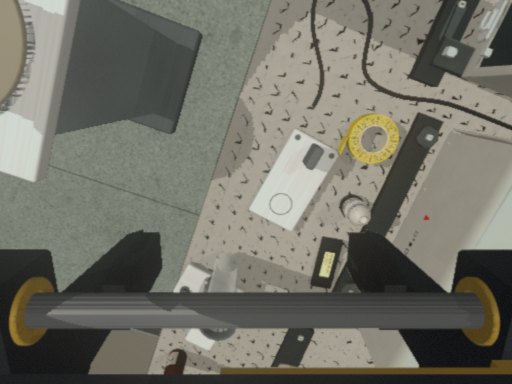

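```bash
python3 -m inch '[[8.8,[-3,-2,0],[0,0,0.12]],[8.8,[-3.5,-1.5,0],[0,0,0.12]],[8.8,[-4,-1,0],[0,0,0.11]],[8.8,[-4,-1,0],[0,0,0]],[8.8,[-4,-1,0],[0,0,0]],[8.8,[-4,0,0],[0,0,0]],[8.8,[-4,0,0],[0,0,0]]]'
python3 - <<'E'
from h import *
print(togo([.42,-.26,.3]))
d=snap('wrist','w3')
a=load('/tmp/w2.npz')
im=a['frame']; cv2.imwrite('pics/c4.png',cv2.resize(im[115:245,235:405],None,fx=4.5,fy=4.5,interpolation=2))
hsv=cv2.cvtColor(im,cv2.COLOR_BGR2HSV)
m=((hsv[...,2]>200)&(hsv[...,1]<30)).astype(np.uint8)*255
m=cv2.morphologyEx(m,cv2.MORPH_OPEN,np.ones((3,3)))
cs=max([c for c in cv2.findContours(m,0,2)[0] if 240<c[:,0,0].mean()<345],key=cv2.contourArea)
print(cv2.contourArea(cs)); r=cv2.minAreaRect(cs); 
for p in cv2.boxPoints(r): print(p,np.round(hit(a,*p,.012),4))
E
```

```text
t: 2.17
tcp_pos: [0.3779, -0.2882, 0.3]
tool_rot: [0.713, 0.701, -0.002, 0.001]
contact_force: [1.1, 1.0, 0.7]
width: 0.999
[ 2.89  4.17 -0.02]
3368.5
[248.88448 208.61299] [ 0.4432 -0.0901  0.012 ]
[295.05362 129.01106] [0.4634 0.0335 0.012 ]
[336.6729  153.15025] [0.527  0.0226 0.012 ]
[290.50375 232.75218] [ 0.5111 -0.1045  0.012 ]
```

View pics/w3.png

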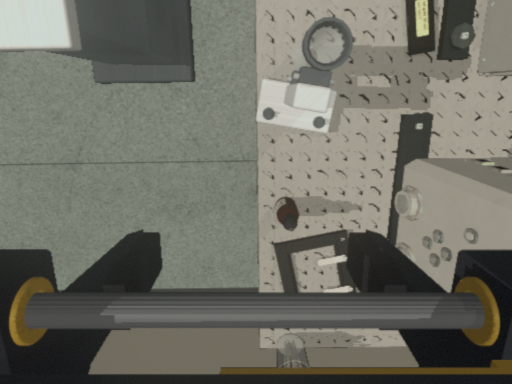

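View pics/c4.png

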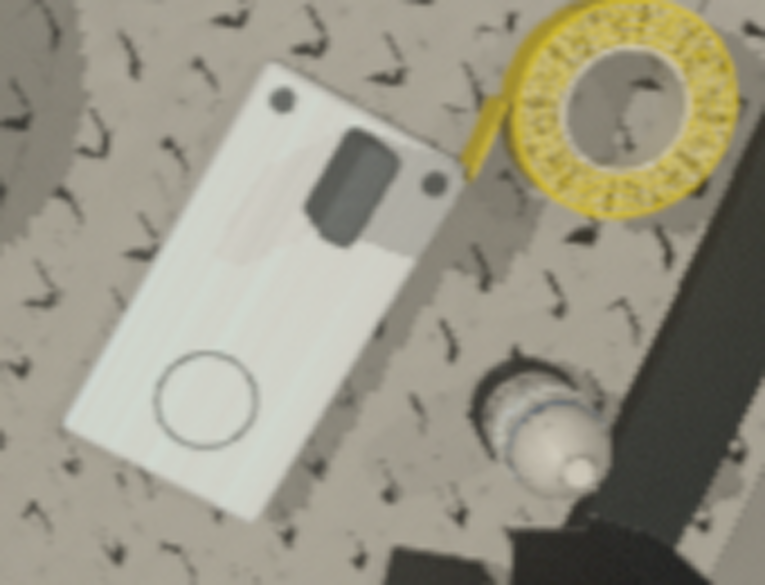

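```bash
python3 - <<'E'
from h import *
a=load('/tmp/w2.npz'); b=load('/tmp/w3.npz'); S=load("/tmp/side0.npz")
f=lambda x,y:(235+x/4.5-.5*0,115+y/4.5)
P={n:hit(a,*f(*p),.012) for n,p in dict(fl=(65,425),bl=(270,63),br=(467,178),fr=(252,520),ring=(206,400)).items()}
for n in P: print(n,np.round(P[n],4))
c=sum(P[n] for n in('fl','bl','br','fr'))/4; ax=(P['fl']+P['fr']-P['bl']-P['br']); print('c',c,'yaw',np.degrees(np.arctan2(ax[1],ax[0])), 'yaw ring-c',np.degrees(np.arctan2(*(P['ring']-c)[[1,0]])),np.linalg.norm(P['ring']-c))
cv2.imwrite('pics/c5.png',cv2.resize(b['frame'][0:145,240:440],None,fx=4,fy=4,interpolation=2))
E
```

```text
fl [ 0.4444 -0.091   0.012 ]
bl [0.4633 0.0335 0.012 ]
br [0.5304 0.0218 0.012 ]
fr [ 0.5105 -0.1011  0.012 ]
ring [ 0.4826 -0.0687  0.012 ]
c [ 0.4871524  -0.03420042  0.012     ] yaw -98.9209213545921 yaw ring-c -97.55841292127596 0.03479516497352502
```

View pics/c5.png

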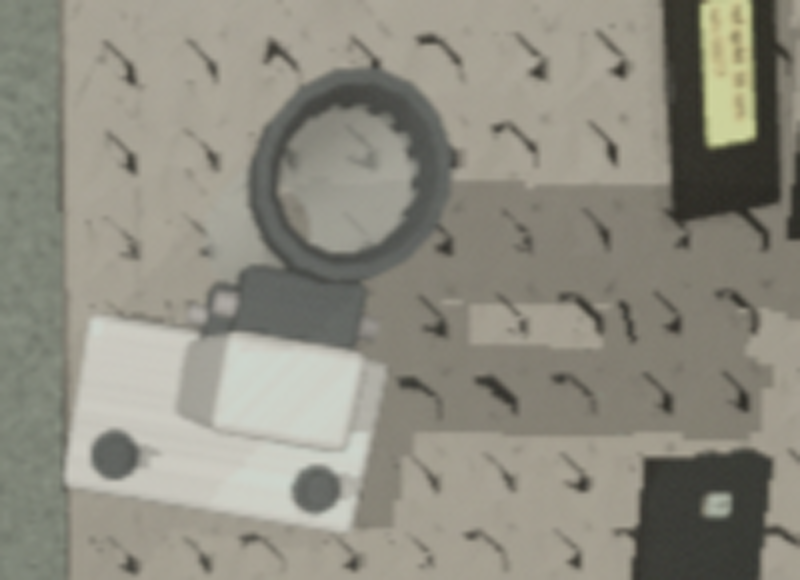

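```bash
python3 - <<'E'
from h import *
b=load('/tmp/w3.npz')
f=lambda x,y:(240+x/4,y/4)
def show(n,p,z): 
    h=hit(b,*f(*p),z); print(n,np.round(h,4)); return h
m=show('mouth',(352,174),.15)
fl=show('fl',(92,318),.014);fr=show('fr',(385,363),.014);bl=show('bl',(66,485),.014);br=show('br',(352,530),.014)
q=[show('col',p,.126) for p in [(222,333),(363,350),(343,448),(213,428)]]
for e in (fr-fl,br-bl,q[1]-q[0],q[2]-q[3]): print(np.degrees(np.arctan2(e[1],e[0]))-90,np.linalg.norm(e))
for e in (bl-fl,br-fr,q[3]-q[0],q[2]-q[1]): print(np.degrees(np.arctan2(e[1],e[0])),np.linalg.norm(e))
print(m+0,(fl+fr)/2,(bl+br)/2,sum(q)/4)
E
```

```text
mouth [ 0.4405 -0.1794  0.15  ]
fl [ 0.3891 -0.203   0.014 ]
fr [ 0.481  -0.2179  0.014 ]
bl [ 0.3803 -0.2539  0.014 ]
br [ 0.473  -0.2698  0.014 ]
col [ 0.4166 -0.2103  0.126 ]
col [ 0.4497 -0.2147  0.126 ]
col [ 0.446 -0.237  0.126]
col [ 0.4149 -0.2318  0.126 ]
-99.21668574538747 0.0930564575481029
-99.70294977276137 0.09400948460639047
-97.45112024432717 0.033344049523918076
-99.37793799474179 0.03152132255291615
-99.80212025857432 0.05170929188842953
-98.75695216159936 0.052506123143875726
-94.63079334140761 0.02157944431084869
-99.42349410940582 0.022626552100568804
[ 0.44051437 -0.17944558  0.15      ] [ 0.43504163 -0.21043226  0.014     ] [ 0.42664313 -0.2618565   0.014     ] [ 0.43179651 -0.22345681  0.126     ]
```

```bash
python3 - <<'E'
from h import *
for n in ('w2','w1','w3'):
    d=load(f'/tmp/{n}.npz'); v,u=np.mgrid[0:250,0:512]; z=d['range_z'][:250]
    c=np.stack([(u-d['cx'])/d['fx']*z,(v-d['cy'])/d['fy']*z,z],-1); X=(c-d['t'])@d['R']
    k=(z>0)&(X[...,2]>.075)&(X[...,2]<.35)&(X[...,0]>.5)
    for y0 in np.arange(-.2,.3,.04):
        kk=k&(X[...,1]>y0)&(X[...,1]<y0+.04)
        if kk.sum()>10: print(n,round(y0,2),kk.sum(),np.round(np.percentile(X[kk][:,0],[0,1,10]),3),np.round(X[kk][:,2].max(),3))
E
```

```text
w2 -0.08 29 [0.652 0.652 0.652] 0.09
w2 -0.04 1223 [0.651 0.651 0.652] 0.15
w2 0.0 2820 [0.651 0.652 0.652] 0.151
w2 0.04 2094 [0.651 0.651 0.652] 0.148
w2 0.08 823 [0.651 0.652 0.652] 0.135
w2 0.12 262 [0.619 0.62  0.62 ] 0.119
w2 0.16 660 [0.619 0.62  0.621] 0.116
w2 0.2 54 [0.62  0.62  0.621] 0.085
```

```bash
python3 -m inch '[[8.8,[3,1,0],[0,0,0.07]],[8.8,[4,1,0],[0,0,0.068]],[8.8,[4,1,0],[0,0,0]],[5,[4,0.5,0],[0,0,0]],[5,[4,0.5,0],[0,0,0]],[5,[4,0.5,0],[0,0,0]],[4.5,[3.5,0.5,0],[0,0,0]],[4.5,[0,0,0],[0,0,0]]]'
cat >> h.py <<'E'
def phi():
    from cell import status
    s=status.sense(); y=Ro.from_quat(s["tool_rot"]).as_matrix(); return np.round(np.degrees(np.arctan2(y[1,1],y[0,1])),2),np.round(y[:,2],4)
E
python3 - <<'E'
from h import *
print(togo([.4945,.0103,.10]),phi())
E
```

```text
t: 2.88
tcp_pos: [0.4656, -0.0326, 0.2934]
tool_rot: [0.767, 0.641, -0.004, -0.002]
contact_force: [0.6, -0.1, -0.2]
width: 0.645
[ 4.8   2.24 19.3 ] (np.float64(-10.2), array([-0.0083, -0.0021, -1.    ]))
```

```bash
cat >> h.py <<'E'
def go(target,ph):
    from cell import status
    s=status.sense(); R=Ro.from_quat(s["tool_rot"]); p=np.radians(ph)
    T=Ro.from_matrix(np.array([[-np.sin(p)*-1*1.0*-1*-1 if False else np.sin(-p)*-1*1,0,0]]*3)) if False else None
    y=np.array([np.cos(p),np.sin(p),0]); z=np.array([0,0,-1.]); x=np.cross(y,z)
    T=Ro.from_matrix(np.c_[x,y,z])
    print("shift",np.round(R.inv().apply(np.array(target)-s["tcp_pos"])*100,2),"turn",np.round((R.inv()*T).as_rotvec(),3),"F",np.round(s["contact_force"],1),"w_mm",round(s["width"]*88.1,1))
E
sed -i '/if False/d' h.py
python3 -m inch '[[4.5,[1.6,0.75,4],[-0.007,0.003,-0.02]],[4.5,[1.6,0.75,4],[0,0,0]],[4.5,[1.6,0.74,4],[0,0,0]],[4.5,[0,0,3],[0,0,0]],[4.5,[0,0,2],[0,0,0]],[4.5,[0,0,0],[0,0,0]]]'
python3 - <<'E'
from h import *
go([.4945,.0103,.032],-9)
snap('wrist','w4'); snap('side','s4')
im=cv2.imread('pics/s4.png'); cv2.imwrite('pics/c6.png',cv2.resize(im[120:260,180:345],None,fx=4.8,fy=4.2,interpolation=2))
E
```

```text
t: 3.38
tcp_pos: [0.4954, 0.0125, 0.1236]
tool_rot: [0.758, 0.652, 0.001, 0.002]
contact_force: [-0.4, 0.4, -0.2]
width: 0.512
shift [-0.21 -0.09  9.16] turn [0.004 0.002 0.007] F [-0.4  0.4 -0.2] w_mm 45.1
```

View pics/c6.png

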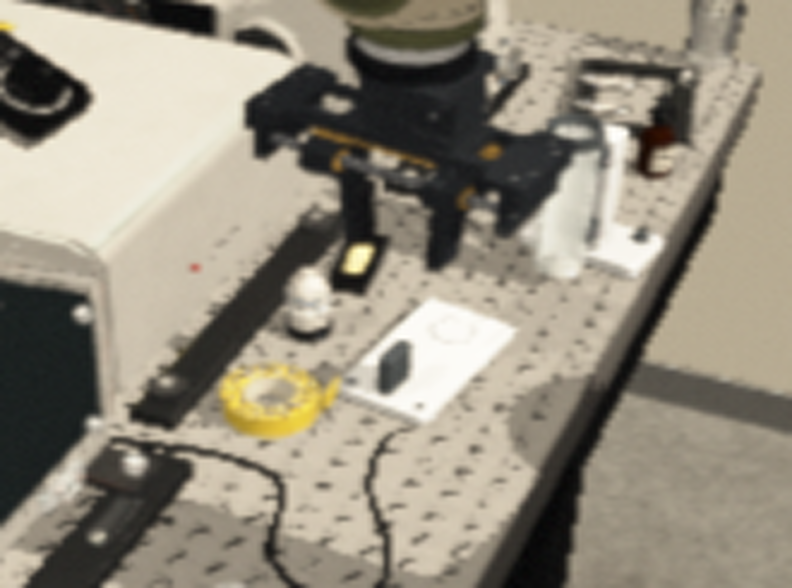

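View pics/w4.png

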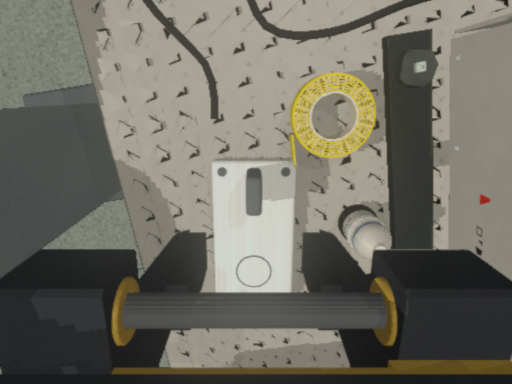

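```bash
python3 - <<'E'
from h import *
d=load('/tmp/w4.npz')
for p in [(254,170),(247,192),(261,192)]: print(np.round(hit(d,*p,.048),4))
for p in [(253.5,270)]: print('ring',np.round(hit(d,*p,.012),4))
im=d['frame']; cv2.imwrite('pics/c7.png',cv2.resize(im[150:290,195:315],None,fx=5,fy=4,interpolation=2))
E
```

```text
[0.4975 0.0306 0.048 ]
[0.4901 0.0154 0.048 ]
[0.5    0.0138 0.048 ]
ring [ 0.4824 -0.0672  0.012 ]
```

View pics/c7.png

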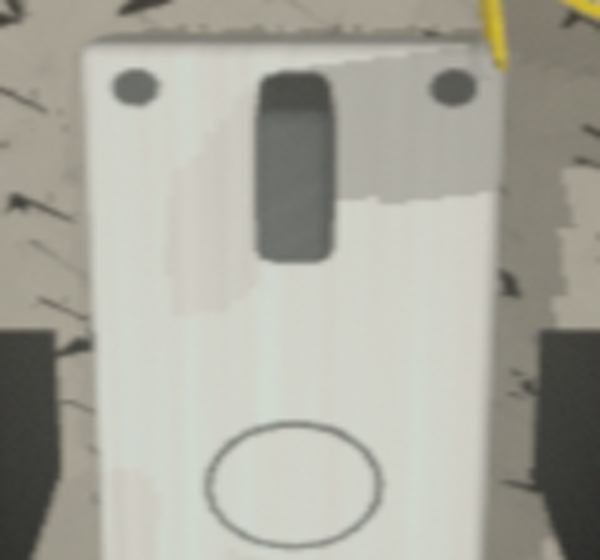

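```bash
python3 -m inch '[[4.5,[-0.2,-0.1,3],[0.004,0.002,0]],[4.5,[0,0,3],[0,0,0]],[4.5,[0,0,2],[0,0,0]],[4.5,[0,0,0.9],[0,0,0]],[4.5,[0,0,0],[0,0,0]]]'
python3 - <<'E'
from h import *
go([.4945,.0105,.032],-9)
E
```

```text
t: 3.9
tcp_pos: [0.5038, 0.0067, 0.0457]
tool_rot: [0.759, 0.651, 0.008, 0.01]
contact_force: [1.0, 0.4, -0.7]
width: 0.511
shift [ 0.24 -1.02  1.34] turn [0.026 0.002 0.004] F [ 1.   0.4 -0.7] w_mm 45.0
```

```bash
python3 -m inch '[[4.5,[0.2,-1,0],[0.026,0.002,0.004]],[4.5,[0,0,0],[0,0,0]]]'
python3 - <<'E'
from h import *
go([.4945,.0105,.032],-9)
E
```

```text
t: 4.07
tcp_pos: [0.495, 0.0098, 0.0483]
tool_rot: [0.761, 0.649, 0.0, 0.001]
contact_force: [-0.1, 1.3, -0.2]
width: 0.512
shift [ 0.06 -0.06  1.63] turn [ 0.001  0.    -0.   ] F [-0.1  1.3 -0.2] w_mm 45.1
```

```bash
python3 -m inch '[[4.5,[0.05,0,0.6],[0,0,0]],[4.5,[0,0,0.6],[0,0,0]],[4.5,[0,0,0.4],[0,0,0]],[4.5,[0,0,0],[0,0,0]]]'
python3 - <<'E'
from h import *
go([.4945,.0105,.032],-9)
E
```

```text
t: 4.4
tcp_pos: [0.4972, 0.0101, 0.0347]
tool_rot: [0.76, 0.649, 0.002, 0.003]
contact_force: [-0.1, -0.1, -0.6]
width: 0.51
shift [ 0.   -0.28  0.27] turn [ 0.008  0.    -0.   ] F [-0.1 -0.1 -0.6] w_mm 44.9
```

```bash
python3 -m inch '[[4.5,[0,-0.3,0.2],[0.008,0,0]],[2,[0,0,0],[0,0,0]],[1,[0,0,0],[0,0,0]],[1,[0,0,0],[0,0,0]],[1,[0,0,0],[0,0,0]],[1,[0,0,0],[0,0,0]],[1,[0,0,0],[0,0,0]]]' 25
python3 - <<'E'
from h import *
go([.4945,.0105,.032],-9)
snap('wrist','w5')
E
```

```text
t: 4.98
tcp_pos: [0.4942, 0.0106, 0.0326]
tool_rot: [0.76, 0.649, -0.0, 0.0]
contact_force: [0.5, 0.1, -1.0]
width: 0.125
shift [-0.    0.03  0.06] turn [-0.  0. -0.] F [ 0.5  0.1 -1. ] w_mm 11.0
```

View pics/w5.png

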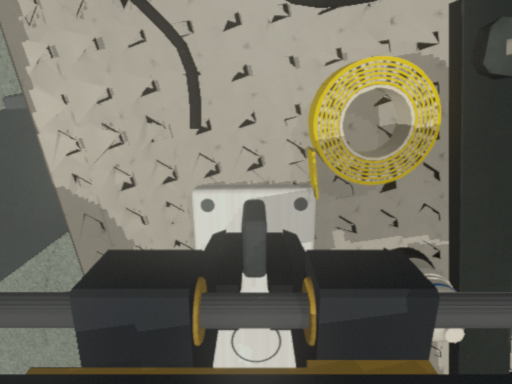

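```bash
python3 -m inch '[[0.8,[-1,-0.4,0],[0,0,0]],[0.8,[-1.2,-0.4,0],[0,0,0]],[0.8,[-1.2,-0.4,0],[0,0,0]],[0.8,[-1.2,-0.4,0],[0,0,0]],[0.8,[-1.2,-0.4,0],[0,0,0]],[0.8,[-1.2,-0.3,0],[0,0,0]],[0.8,[-1,0,0],[0,0,0]],[0.8,[0,0,0],[0,0,0]]]'
python3 - <<'E'
from h import *
go([.4534,-.1005,.0326],-9.2)
E
```

```text
t: 5.7
tcp_pos: [0.4567, -0.0672, 0.0326]
tool_rot: [0.76, 0.65, 0.001, -0.001]
contact_force: [0.9, -1.9, -2.3]
width: 0.124
shift [-3.34  0.19 -0.01] turn [ 0.001 -0.003  0.005] F [ 0.9 -1.9 -2.3] w_mm 11.0
```

```bash
python3 -m inch '[[0.8,[-0.8,0.1,0],[0,0,0.003]],[0.8,[-0.8,0.1,0],[0,-0.003,0]],[0.8,[-0.7,0,0],[0,0,0]],[0.8,[0,0,0],[0,0,0]]]'
python3 - <<'E'
from h import *
go([.4534,-.1005,.0326],-9.2)
snap('side','s5');snap('scene','e5')
a=cv2.imread('pics/s5.png')[120:220,250:350];b=cv2.imread('pics/e5.png')[200:290,235:325]
cv2.imwrite('pics/c8.png',np.hstack([cv2.resize(a,(400,400),interpolation=2),cv2.resize(b,(400,400),interpolation=2)]))
E
```

```text
t: 6.03
tcp_pos: [0.4547, -0.091, 0.0325]
tool_rot: [0.761, 0.649, 0.0, -0.001]
contact_force: [-1.5, -1.8, 1.0]
width: 0.124
shift [-0.96  0.02 -0.01] turn [-0.001 -0.001  0.001] F [-1.5 -1.8  1. ] w_mm 10.9
```

View pics/c8.png

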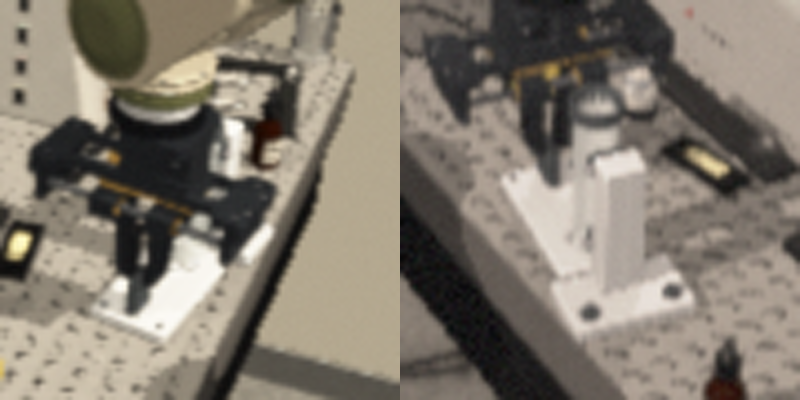

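Going in well; last centimetre slowly, watching the force.

```bash
python3 -m inch '[[0.8,[-0.4,0,0],[0,0,0]],[0.8,[-0.4,0,0],[0,0,0]],[0.8,[-0.2,0,0],[0,0,0]],[0.8,[-0.2,0,0],[0,0,0]]]'; python3 -m inch '[[0.8,[-0.2,0,0],[0,0,0]],[0.8,[-0.2,0,0],[0,0,0]]]'
python3 -c "
from h import *
go([.4534,-.1005,.0326],-9.2)"
```

```text
t: 6.47
tcp_pos: [0.4537, -0.1, 0.0327]
tool_rot: [0.761, 0.648, 0.002, -0.002]
contact_force: [10.1, 24.8, 6.9]
width: 0.128
t: 6.63
tcp_pos: [0.4547, -0.1004, 0.0333]
tool_rot: [0.762, 0.647, 0.006, -0.003]
contact_force: [6.6, 16.8, 3.3]
width: 0.125
shift [-0.03 -0.13  0.07] turn [ 0.004 -0.013 -0.002] F [ 6.6 16.8  3.3] w_mm 11.1
```

```bash
python3 -m inch '[[0.8,[0,0,0],[0,0,0]],[4,[0,0,0],[0,0,0]],[4,[0,0,0],[0,0,0]],[4,[0,0,0],[0,0,0]],[4,[0,0,0],[0,0,0]],[4,[0,0,-1],[0,0,0]],[4,[0,0,-1],[0,0,0]],[4,[0,0,-2],[0,0,0]]]'; python3 -m inch '[[4,[0,0,-3],[0,0,0]],[4,[0,0,-3],[0,0,0]],[4,[0,0,-4],[0,0,0]],[4,[0,0,-4],[0,0,0]],[4,[0,0,-4],[0,0,0]],[4,[0,0,-2],[0,0,0]]]'
python3 -c "
from h import *
go([.43,-.27,.3],-9.2)
snap('wrist','w6')"
```

```text
t: 7.3
tcp_pos: [0.4529, -0.101, 0.0728]
tool_rot: [0.762, 0.648, 0.005, -0.005]
contact_force: [0.2, 1.2, -1.1]
width: 0.451
t: 7.8
tcp_pos: [0.4499, -0.1035, 0.2852]
tool_rot: [0.762, 0.647, 0.004, -0.005]
contact_force: [0.1, -0.0, 0.5]
width: 0.456
shift [-16.73   0.73  -1.7 ] turn [-0.003 -0.013 -0.002] F [ 0.1 -0.   0.5] w_mm 40.1
```

View pics/w6.png

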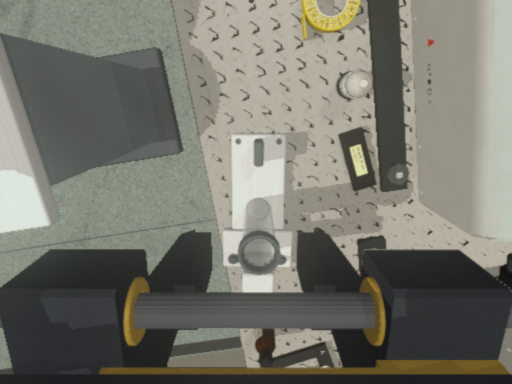

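```bash
python3 -m inch '[[4,[-3,0.2,-0.3],[-0.003,-0.013,-0.002]],[4,[-3,0.2,-0.3],[0,0,0]],[4,[-3,0.1,-0.3],[0,0,0]],[4,[-3,0,0],[0,0,0]],[8.8,[-2,0,0],[0,0,0]],[8.8,[-1,0,0],[0,0,0]],[8.8,[0,0,0],[0,0,0]]]'
python3 -c "
from h import *
go([.43,-.25,.3],-9.2)
d=snap('wrist','w7')
X=[.4405,-.1794,.15];p=proj(d,X).astype(int);print(p)
cv2.imwrite('pics/c9.png',cv2.resize(d['frame'][max(0,p[1]-90):p[1]+70,p[0]-90:p[0]+90],None,fx=4,fy=4,interpolation=2)[:600])
"
```

```text
t: 8.43
tcp_pos: [0.4292, -0.2584, 0.304]
tool_rot: [0.761, 0.649, 0.001, 0.007]
contact_force: [0.7, 0.3, 0.3]
width: 0.655
shift [ 0.84 -0.05  0.39] turn [0.012 0.007 0.002] F [0.7 0.3 0.3] w_mm 57.7
[251  80]
```

View pics/c9.png

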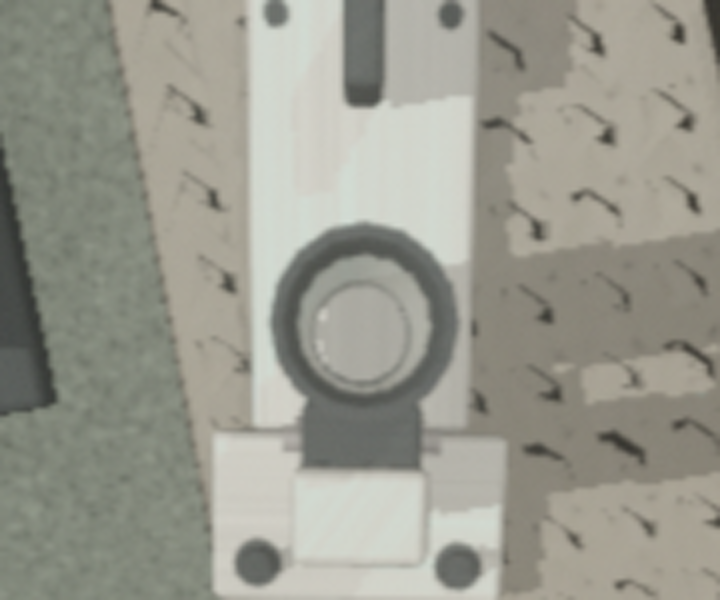

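```bash
python3 -c "
from h import *
d=load('/tmp/w7.npz')
print(hit(d,161+365/4,313/4,.15), hit(d,161+361/4,333/4,.012))
print(hit(d,161+252/4,428/4,.012),hit(d,161+467/4,428/4,.012))
go([.44,.25,.28],20)
"
```

```text
[ 0.44158298 -0.17756183  0.15      ] [ 0.44116634 -0.17894545  0.012     ]
[ 0.40182946 -0.20219305  0.012     ] [ 0.47025133 -0.21318847  0.012     ]
shift [50.29 -6.96  1.97] turn [ 0.011  0.01  -0.507] F [-0.4 -0.4 -0.3] w_mm 61.7
```

```bash
python3 -m inch '[[8.8,[2,-0.3,-0.5],[0,0,-0.12]],[8.8,[4,-0.1,-0.5],[0,0,-0.12]],[8.8,[4,0.3,-0.5],[0,0,-0.12]],[8.8,[3.9,0.8,0],[0,0,-0.12]],[8.8,[3.8,1.3,0],[0,0,-0.12]],[8.8,[3.6,1.8,0],[0,0,-0.12]],[8.8,[3.3,2.2,0],[0,0,-0.12]],[8.8,[3,2.5,0],[0,0,-0.12]]]';python3 -m inch '[[8.8,[2.7,2.9,0],[0,0,-0.12]],[8.8,[2.3,3.2,0],[0,0,-0.12]],[8.8,[1.9,3.4,0],[0,0,-0.12]],[8.8,[1.4,3.6,0],[0,0,-0.12]],[8.8,[0.9,3.8,0],[0,0,-0.12]],[8.8,[0,0,0],[0,0,0]]]'
python3 -c "
from h import *
go([.40,.32,.32],90)
print(phi())"
```

```text
t: 9.15
tcp_pos: [0.4241, 0.0535, 0.3171]
tool_rot: [0.36, 0.933, -0.001, 0.006]
contact_force: [0.2, 0.2, -0.1]
width: 0.994
t: 9.65
tcp_pos: [0.4115, 0.2675, 0.3177]
tool_rot: [0.049, 0.999, -0.001, 0.007]
contact_force: [-0.4, 0.3, -0.6]
width: 0.999
shift [ 1.65  5.12 -0.27] turn [-0.002  0.013 -0.098] F [-0.4  0.3 -0.6] w_mm 88.0
(np.float64(84.37), array([ 0.0129, -0.003 , -0.9999]))
```

```bash
python3 -m inch '[[8.8,[1.5,3,0],[0,0.013,-0.098]],[8.8,[0,2,0],[0,0,0]],[8.8,[0,0,0],[0,0,0]]]'
python3 -c "
from h import *
go([.40,.32,.32],90)
d=snap('wrist','w8')
for b in [(.495,.254),(.417,.254),(.492,.322),(.503,.395),(.42,.389)]: print(proj(d,[*b,.024]))"
```

```text
t: 9.9
tcp_pos: [0.3946, 0.3242, 0.3175]
tool_rot: [-0.005, 1.0, -0.001, -0.001]
contact_force: [-1.1, 0.3, -1.0]
width: 0.995
shift [-0.53 -0.42 -0.25] turn [-0.003 -0.002  0.01 ] F [-1.1  0.3 -1. ] w_mm 87.6
[205.03348483 219.34931681]
[203.32995916 165.47634633]
[252.88524213 217.87135562]
[303.93015276 225.64529566]
[302.61175527 168.68698507]
```

View pics/w8.png

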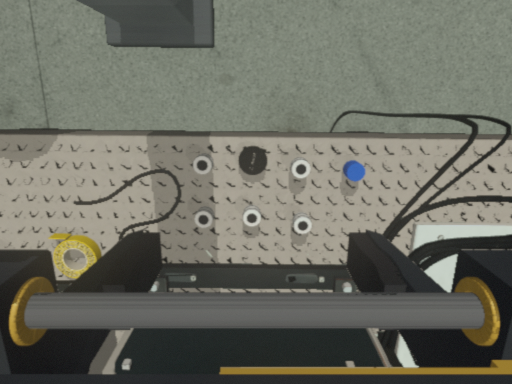

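```bash
python3 - <<'E'
from h import *
d=load('/tmp/w8.npz'); im=d['frame']
hsv=cv2.cvtColor(im,cv2.COLOR_BGR2HSV)
for p in [(202,165),(301,169),(203,219),(252,217),(302,226)]:
    x,y=p; w=im[y-14:y+14,x-14:x+14]; g=cv2.cvtColor(w,6)
    m=(g>185).astype(np.uint8); c=max(cv2.findContours(m,0,2)[0],key=cv2.contourArea)
    dk=(g<80).astype(np.uint8); n,l,s,ce=cv2.connectedComponentsWithStats(dk); i=min(range(1,n),key=lambda i:np.hypot(*(ce[i]-14)))
    u=ce[i]+[x-14,y-14]; print(np.round(u,1),s[i,4],np.round(hit(d,*u,.024),4))
m=(cv2.cvtColor(im,6)<60).astype(np.uint8); n,l,s,ce=cv2.connectedComponentsWithStats(m[140:185,230:275]); i=1+np.argmax(s[1:,4]); u=ce[i]+[230,140]; print('cap',u,s[i],hit(d,*u,.013))
cv2.imwrite('pics/c10.png',cv2.resize(im[130:245,185:380],None,fx=4,fy=4,interpolation=2))
E
```

```text
Traceback (most recent call last):
ValueError: max() iterable argument is empty
```

```bash
python3 - <<'E'
from h import *
d=load('/tmp/w8.npz'); im=d['frame']
for p in [(202,165),(301,169),(203,219),(252,217),(302,226)]:
    x,y=p; w=im[y-14:y+14,x-14:x+14]; g=cv2.cvtColor(w,6)
    dk=(g<80).astype(np.uint8); n,l,s,ce=cv2.connectedComponentsWithStats(dk); i=min(range(1,n),key=lambda i:np.hypot(*(ce[i]-14)))
    u=ce[i]+[x-14,y-14]; print(np.round(u,1),s[i,4],np.round(hit(d,*u,.024),4))
m=(cv2.cvtColor(im,6)<60).astype(np.uint8); n,l,s,ce=cv2.connectedComponentsWithStats(m[140:185,230:275]); i=1+np.argmax(s[1:,4]); u=ce[i]+[230,140]; print('cap',u,s[i],hit(d,*u,.013))
cv2.imwrite('pics/c10.png',cv2.resize(im[130:245,185:380],None,fx=4,fy=4,interpolation=2))
E
```

```text
[201.8 165. ] 68 [0.4163 0.2519 0.024 ]
[300.5 168.9] 57 [0.4204 0.3862 0.024 ]
[202.8 219.4] 58 [0.4951 0.2509 0.024 ]
[251.3 217.9] 47 [0.4921 0.3197 0.024 ]
[302.5 225.4] 48 [0.5026 0.3929 0.024 ]
cap [252.58726899 159.48870637] [ 10   7  26  27 487] [0.41012416 0.32076617 0.013     ]
```

View pics/c10.png

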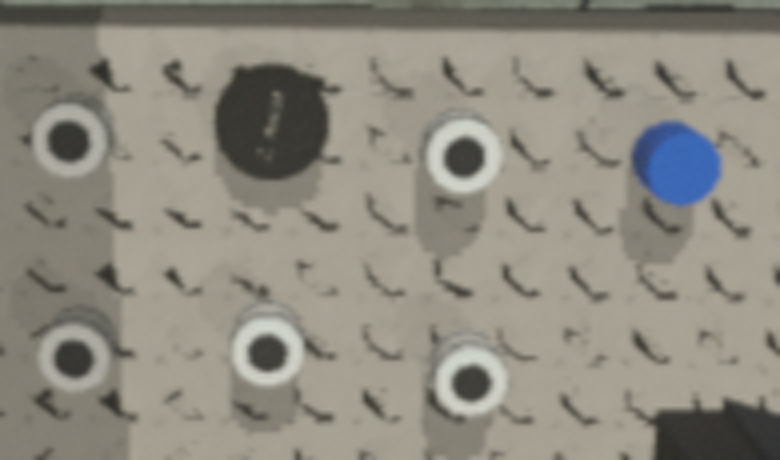

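```bash
python3 -m inch '[[8,[-1,-3.5,3],[0,0,0.01]],[6,[-1.2,-3.7,3],[0,0,0]],[5,[0,0,4],[0,0,0]],[4.5,[0,0,4],[0,0,0]],[4.5,[0,0,4],[0,0,0]],[4.5,[0,0,3],[0,0,0]],[4.5,[0,0,0],[0,0,0]]]'
python3 -c "
from h import *
go([.4163,.2525,.022],90)
d=snap('wrist','w9')"
```

```text
t: 10.53
tcp_pos: [0.4142, 0.2491, 0.1089]
tool_rot: [0.002, 1.0, -0.0, 0.004]
contact_force: [-0.8, -0.8, -1.2]
width: 0.516
shift [-0.13  0.35  8.69] turn [-0.001  0.008 -0.005] F [-0.8 -0.8 -1.2] w_mm 45.5
```

View pics/w9.png

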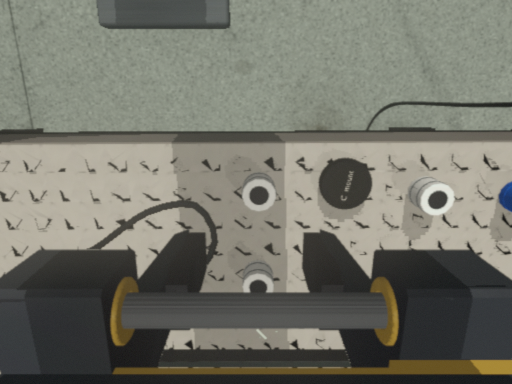

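```bash
cat >> h.py <<'E'
def spots(d,z=.024,lo=12):
    g=cv2.cvtColor(d['frame'],6)[:290]; out=[]
    b=cv2.adaptiveThreshold(g,255,0,cv2.THRESH_BINARY_INV,41,25)
    for c in cv2.findContours(b,cv2.RETR_LIST,2)[0]:
        A=cv2.contourArea(c)
        if A<lo or len(c)<5: continue
        (x,y),(w,h),_=cv2.fitEllipse(c)
        if min(w,h)/max(w,h)<.75 or abs(A-np.pi*w*h/4)>.15*A: continue
        # bright ring round it
        a=np.linspace(0,6.28,24); r=max(w,h)/2*1.5
        px=[g[min(289,max(0,int(y+r*np.sin(t)))),min(511,max(0,int(x+r*np.cos(t))))] for t in a]
        if np.median(px)-g[int(y),int(x)]<60: continue
        out.append((round(x,1),round(y,1),round(max(w,h),1),np.round(hit(d,x,y,z)[:2],4).tolist()))
    return out
E
python3 - <<'E'
from h import *
for r in spots(load('/tmp/w9.npz')): print(r)
print()
for r in spots(load('/tmp/w8.npz')): print(r)
E
```

```text
(437.5, 199.5, 19.4, [0.4201, 0.3861])
(258.5, 195.2, 18.4, [0.4161, 0.2517])
(345.4, 182.8, 53.9, [0.4068, 0.316])

(302.3, 225.5, 9.1, [0.5029, 0.3927])
(202.9, 219.4, 8.9, [0.495, 0.251])
(251.4, 217.9, 8.9, [0.492, 0.32])
(300.6, 169.1, 9.7, [0.4206, 0.3863])
(201.6, 164.9, 9.8, [0.4163, 0.2517])
(252.7, 159.8, 29.5, [0.4085, 0.321])
```

```bash
python3 -m inch '[[4.5,[-0.2,0.27,1.5],[0,0.008,-0.005]],[4.5,[0,0,2],[0,0,0]],[4.5,[0,0,1.5],[0,0,0]],[4.5,[0,0,1.2],[0,0,0]],[4.5,[0,0,0],[0,0,0]]]'
python3 -c "
from h import *
go([.4162,.2517,.022],90)"
```

```text
t: 11.0
tcp_pos: [0.4237, 0.2529, 0.0598]
tool_rot: [0.001, 1.0, 0.002, 0.01]
contact_force: [-0.2, 0.8, -0.3]
width: 0.512
shift [ 0.83 -0.14  3.76] turn [ 0.005  0.02  -0.002] F [-0.2  0.8 -0.3] w_mm 45.1
```

```bash
python3 -m inch '[[4.5,[0.85,-0.1,0.6],[0.005,0.02,0]],[4.5,[0.15,0,0.9],[0,0.005,0]],[4.5,[0.15,0,0.9],[0,0.005,0]],[4.5,[0.15,0,0.6],[0,0.005,0]],[4.5,[0.1,0,0],[0,0,0]]]'
python3 -c "
from h import *
go([.4162,.2517,.022],90)"
```

```text
t: 11.42
tcp_pos: [0.4119, 0.2527, 0.0338]
tool_rot: [0.001, 1.0, 0.001, -0.004]
contact_force: [-0.1, 0.3, -0.1]
width: 0.507
shift [-0.44 -0.1   1.18] turn [ 0.002 -0.009 -0.002] F [-0.1  0.3 -0.1] w_mm 44.7
```

```bash
python3 -m inch '[[4.5,[-0.4,-0.1,0.4],[0.002,-0.009,0]],[4.5,[0,0,0.4],[0,0,0]],[4.5,[0.05,0,0.4],[0,0.002,0]],[4.5,[0,0,0],[0,0,0]]]'
python3 -c "
from h import *
go([.4162,.2517,.022],90)"
```

```text
t: 11.75
tcp_pos: [0.4159, 0.2517, 0.0208]
tool_rot: [0.001, 1.0, 0.0, -0.0]
contact_force: [0.1, -0.4, -0.2]
width: 0.51
shift [-0.03  0.   -0.12] turn [ 0.    -0.001 -0.002] F [ 0.1 -0.4 -0.2] w_mm 44.9
```

```bash
python3 -m inch '[[2.2,[0,0,0],[0,0,0]],[2.2,[0,0,0],[0,0,0]],[2.2,[0,0,0],[0,0,0]],[2.2,[0,0,0],[0,0,0]],[2.2,[0,0,0],[0,0,0]],[2.2,[0,0,-1],[0,0,0]],[2.2,[0,0,-2],[0,0,0]],[2.2,[0,0,-3],[0,0,0]]]' 20; python3 -m inch '[[2.2,[0,0,-4],[0,0,0]],[2.2,[0,0,-4],[0,0,0]],[2.2,[0,0,-4],[0,0,0]],[2.2,[0,0,-3],[0,0,0]],[2.2,[0,0,0],[0,0,0]]]'
python3 -c "
from h import *
go([.441,-.1785,.22],90)
snap('wrist','w10');snap('side','s10');snap('scene','e10')"
```

```text
t: 12.42
tcp_pos: [0.4134, 0.2508, 0.0796]
tool_rot: [0.001, 1.0, -0.001, -0.005]
contact_force: [0.6, 0.9, -0.3]
width: 0.252
t: 12.83
tcp_pos: [0.4141, 0.2511, 0.2451]
tool_rot: [0.001, 1.0, -0.0, -0.001]
contact_force: [-0.1, 0.1, 0.6]
width: 0.248
shift [ -2.77 -42.95   2.51] turn [-0.    -0.002 -0.002] F [-0.1  0.1  0.6] w_mm 21.8
```

View pics/w10.png

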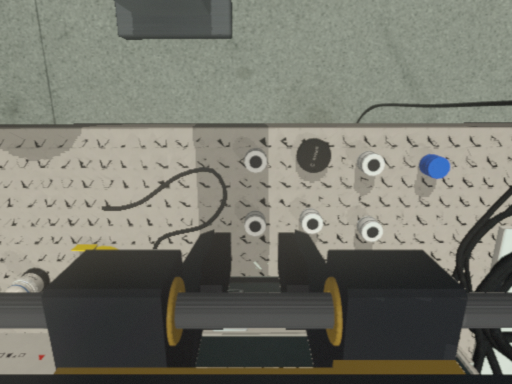

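View pics/s10.png

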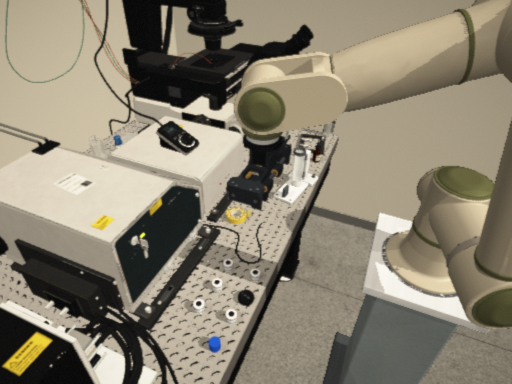

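```bash
python3 - <<'E'
from h import *
d=load('/tmp/w10.npz')
for r in spots(d): print(r)
cv2.imwrite('pics/c11.png',cv2.resize(d['frame'][130:290,170:400],None,fx=3.4,fy=3.4,interpolation=2))
E
```

```text
(372.2, 231.7, 10.9, [0.5024, 0.3926])
(254.8, 226.3, 10.7, [0.4951, 0.2511])
(312.4, 223.8, 10.8, [0.492, 0.32])
(373.2, 164.9, 12.2, [0.4204, 0.3861])
(255.5, 161.5, 12.1, [0.4162, 0.252])
(313.7, 154.6, 35.6, [0.4084, 0.3178])
```

View pics/c11.png

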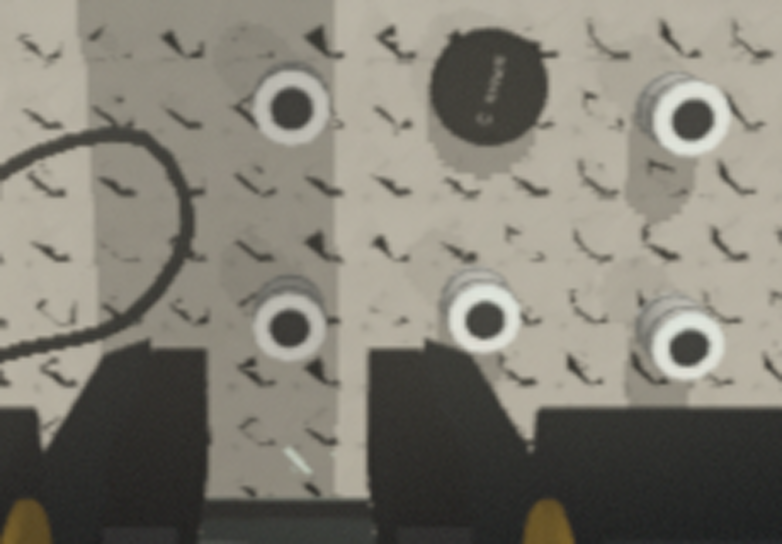

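```bash
python3 -m inch '[[4.5,[-0.2,0.1,3],[0,0,0]],[4.5,[0,0,4],[0,0,0]],[4.5,[0,0,4],[0,0,0]],[4.5,[0,0,3],[0,0,0]],[4.5,[0,0,3],[0,0,0]],[4.5,[0,0,0],[0,0,0]]]'
python3 -c "
from h import *
go([.4162,.2518,.016],90)"
```

```text
t: 13.48
tcp_pos: [0.4066, 0.249, 0.0553]
tool_rot: [0.001, 1.0, -0.003, -0.011]
contact_force: [0.2, -0.5, -1.1]
width: 0.511
shift [-1.05  0.31  3.91] turn [-0.007 -0.023 -0.002] F [ 0.2 -0.5 -1.1] w_mm 45.0
```

```bash
python3 -m inch '[[4.5,[-1.05,0.3,0.3],[-0.007,-0.023,0]],[4.5,[0,0,0.6],[0,0,0]],[4.5,[0,0,0.6],[0,0,0]],[4.5,[0,0,0.6],[0,0,0]],[4.5,[0,0,0.6],[0,0,0]],[4.5,[0,0,0],[0,0,0]]]'
python3 -c "
from h import *
go([.4162,.2518,.016],90)"
```

```text
t: 13.98
tcp_pos: [0.4145, 0.2512, 0.0258]
tool_rot: [0.001, 1.0, -0.001, -0.004]
contact_force: [-1.0, 0.2, 0.1]
width: 0.507
shift [-0.18  0.06  0.98] turn [-0.002 -0.007 -0.002] F [-1.   0.2  0.1] w_mm 44.7
```

```bash
python3 -m inch '[[4.5,[-0.2,0.06,0.4],[-0.002,-0.007,0]],[4.5,[0,0,0.4],[0,0,0]],[4.5,[0,0,0.2],[0,0,0]],[4.5,[0,0,0],[0,0,0]]]'
python3 -c "
from h import *
go([.4162,.2518,.016],90)"
python3 -m inch '[[0,[0,0,0],[0,0,0]],[0,[0,0,0],[0,0,0]],[0,[0,0,0],[0,0,0]],[0,[0,0,0],[0,0,0]],[0,[0,0,0],[0,0,0]],[0,[0,0,0],[0,0,0]],[0,[0,0,0],[0,0,0]]]' 30
python3 -c "
from h import *
go([.4162,.2518,.016],90)"
```

```text
t: 14.32
tcp_pos: [0.417, 0.252, 0.0157]
tool_rot: [0.001, 1.0, 0.0, 0.001]
contact_force: [-0.2, -0.4, -0.1]
width: 0.507
shift [ 0.08 -0.02 -0.03] turn [ 0.001  0.002 -0.002] F [-0.2 -0.4 -0.1] w_mm 44.6
t: 14.9
tcp_pos: [0.4173, 0.2521, 0.0163]
tool_rot: [0.001, 1.0, 0.0, 0.001]
contact_force: [-0.5, -1.0, 0.1]
width: 0.014
shift [ 0.11 -0.03  0.03] turn [ 0.001  0.003 -0.002] F [-0.5 -1.   0.1] w_mm 1.3
```

```bash
python3 -c "
from h import *
snap('wrist','w11');d=snap('side','s11');e=snap('scene','e11')
p=proj(d,[.4165,.252,.02]).astype(int);q=proj(e,[.4165,.252,.02]).astype(int);print(p,q)
a=d['frame'][p[1]-60:p[1]+40,p[0]-50:p[0]+50];b=e['frame'][q[1]-60:q[1]+40,q[0]-50:q[0]+50]
cv2.imwrite('pics/c12.png',np.hstack([cv2.resize(a,(400,400),interpolation=2),cv2.resize(b,(400,400),interpolation=2)]))
"
```

```text
[255 272] [218 197]
```

View pics/c12.png

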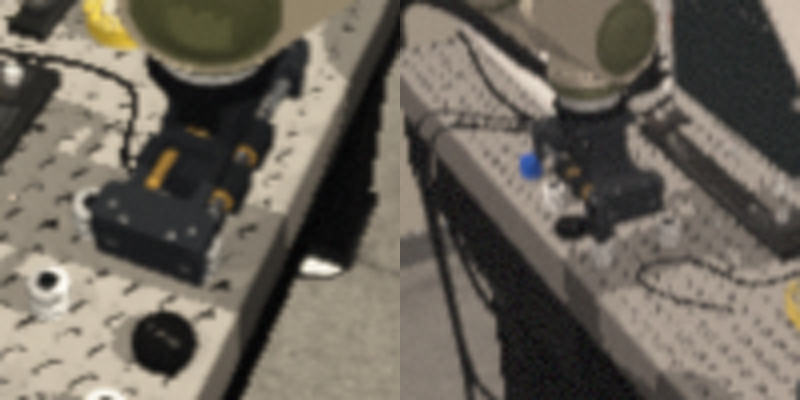

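View pics/w11.png

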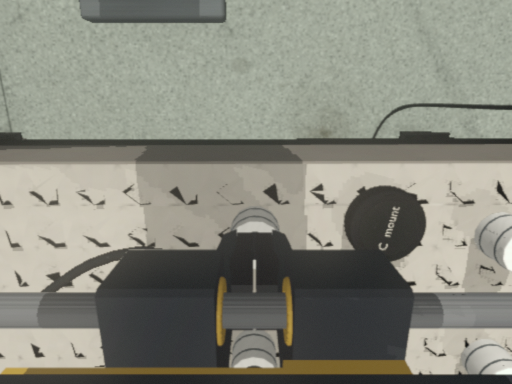

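```bash
python3 -c "
from h import *
d=load('/tmp/w11.npz')
cv2.imwrite('pics/c13.png',cv2.resize(d['frame'][180:380,180:335],None,fx=4,fy=3,interpolation=2))
for p in [(.4165,.252,.024),(.4165,.252,.0),(.4173,.252,.0023),(.4173,.252,.0163)]: print(p,proj(d,p))
print(d['range_z'][215,255],d['range_z'][245,255],d['range_z'][225,255], hit(d,255,208,.024))
z=d['range_z']
for p in [(255,212),(255,225),(255,240),(250,260),(255,350)]:
    o,r=ray(d,*p); print(p,np.round(o+r*z[p[1],p[0]],4))
"
```

```text
(0.4165, 0.252, 0.024) [255.21703125 246.56823029]
(0.4165, 0.252, 0.0) [255.04124523 227.54328888]
(0.4173, 0.252, 0.0023) [255.05839063 230.52045472]
(0.4173, 0.252, 0.0163) [255.15772324 241.35889089]
0.168995 0.16560465 0.16179441 [0.39675937 0.25192548 0.024     ]
(255, 212) [0.4036 0.252  0.0104]
(255, 225) [0.4057 0.2519 0.0231]
(255, 240) [0.4132 0.2519 0.0237]
(250, 260) [0.4081 0.2498 0.0536]
(255, 350) [0.4818 0.2518 0.0185]
```

View pics/c13.png

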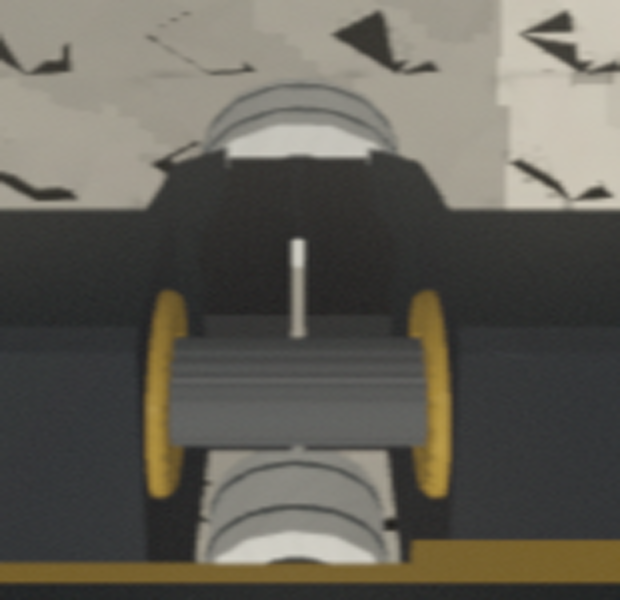

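```bash
python3 - <<'E'
from h import *
for n in ('w11','s11','e11'):
    d=load(f'/tmp/{n}.npz'); v,u=np.mgrid[0:384,0:512]; z=d['range_z']
    X=(np.stack([(u-d['cx'])/d['fx']*z,(v-d['cy'])/d['fy']*z,z],-1)-d['t'])@d['R']
    g=cv2.cvtColor(d['frame'],6)
    k=(z>0)&(np.abs(X[...,0]-.4165)<.03)&(np.abs(X[...,1]-.252)<.035)&(X[...,2]>.004)&(X[...,2]<.08)
    for lo in np.arange(.0,.08,.008):
        kk=k&(X[...,2]>=lo)&(X[...,2]<lo+.008)
        if kk.sum(): P=X[kk]; print(n,round(lo,3),kk.sum(),'dark',(kk&(g<90)).sum(),np.round(P.min(0),3),np.round(P.max(0),3))
E
```

```text
w11 0.0 143 dark 0 [0.403 0.239 0.004] [0.416 0.265 0.008]
w11 0.008 205 dark 0 [0.403 0.24  0.008] [0.412 0.264 0.016]
w11 0.016 633 dark 58 [0.403 0.24  0.016] [0.429 0.264 0.024]
w11 0.024 182 dark 129 [0.405 0.239 0.024] [0.427 0.264 0.032]
w11 0.032 460 dark 444 [0.405 0.237 0.032] [0.408 0.266 0.04 ]
w11 0.04 647 dark 605 [0.405 0.236 0.04 ] [0.426 0.267 0.048]
w11 0.048 655 dark 647 [0.405 0.237 0.048] [0.421 0.266 0.056]
w11 0.056 554 dark 554 [0.405 0.24  0.056] [0.408 0.263 0.064]
w11 0.064 650 dark 650 [0.405 0.241 0.064] [0.426 0.263 0.072]
w11 0.072 611 dark 596 [0.405 0.242 0.072] [0.427 0.261 0.08 ]
s11 0.0 2 dark 0 [0.408 0.26  0.004] [0.409 0.261 0.007]
s11 0.008 8 dark 0 [0.404 0.249 0.009] [0.408 0.261 0.015]
s11 0.016 9 dark 0 [0.404 0.248 0.018] [0.409 0.258 0.024]
s11 0.024 5 dark 1 [0.407 0.244 0.025] [0.408 0.259 0.032]
s11 0.032 6 dark 4 [0.406 0.24  0.034] [0.408 0.262 0.04 ]
s11 0.04 3 dark 3 [0.406 0.242 0.041] [0.408 0.25  0.044]
e11 0.0 18 dark 0 [0.387 0.224 0.004] [0.446 0.282 0.008]
e11 0.008 9 dark 1 [0.393 0.237 0.008] [0.428 0.255 0.015]
e11 0.016 12 dark 1 [0.403 0.236 0.016] [0.43  0.255 0.023]
e11 0.024 11 dark 4 [0.403 0.239 0.024] [0.422 0.26  0.031]
e11 0.032 9 dark 9 [0.406 0.236 0.035] [0.423 0.265 0.04 ]
e11 0.04 12 dark 12 [0.406 0.235 0.042] [0.427 0.271 0.046]
e11 0.048 4 dark 4 [0.405 0.235 0.053] [0.406 0.266 0.055]
e11 0.056 7 dark 7 [0.405 0.237 0.058] [0.407 0.263 0.063]
e11 0.064 7 dark 7 [0.406 0.238 0.064] [0.408 0.263 0.072]
e11 0.072 2 dark 2 [0.405 0.244 0.076] [0.407 0.249 0.078]
```

```bash
python3 - <<'E'
from h import *
for n,tz,tx in (('w10',.2451,.414),('w9',.1089,.414),('w4',.1236,.4954),('w8',.3175,.3946),('e10',.2451,.414),('s10',.2451,.414)):
    d=load(f'/tmp/{n}.npz'); v,u=np.mgrid[0:384,0:512]; z=d['range_z']
    X=(np.stack([(u-d['cx'])/d['fx']*z,(v-d['cy'])/d['fy']*z,z],-1)-d['t'])@d['R']
    k=(z>0)&(np.abs(X[...,0]-tx)<.06)&(X[...,2]>tz-.05)&(X[...,2]<tz+.08)&(X[...,2]>.06)
    if k.sum(): print(n,k.sum(),'lowest rel TCP',np.round(np.percentile(X[k][:,2],[0,1,5])-tz,4))
E
```

```text
w10 6141 lowest rel TCP [0.0104 0.0128 0.0171]
w9 7922 lowest rel TCP [0.0106 0.0126 0.0173]
w4 7850 lowest rel TCP [0.0102 0.0127 0.0172]
w8 10476 lowest rel TCP [0.0104 0.0128 0.0172]
e10 139 lowest rel TCP [0.0063 0.0092 0.0128]
s10 418 lowest rel TCP [0.0092 0.0108 0.0149]
```

```bash
python3 -m inch '[[4.5,[0.1,0,-0.3],[0,0.003,0]],[4.5,[0,0,0],[0,0,0]],[4.5,[0,0,0],[0,0,0]],[4.5,[0,0,0],[0,0,0]],[4.5,[0,0,0],[0,0,0]],[4.5,[0,0,0],[0,0,0]],[4.5,[0,0,0],[0,0,0]]]'
python3 -c "
from h import *
go([.4164,.2518,-.002],90)"
```

```text
t: 15.63
tcp_pos: [0.4162, 0.2521, 0.0196]
tool_rot: [0.001, 1.0, 0.0, -0.0]
contact_force: [0.1, 0.7, -0.0]
width: 0.5
shift [-0.02 -0.03  2.16] turn [ 0.001 -0.001 -0.002] F [ 0.1  0.7 -0. ] w_mm 44.1
```

```bash
python3 -m inch '[[4.5,[0,0,0.4],[0,0,0]],[4.5,[0,0,0.4],[0,0,0]],[4.5,[0,0,0.4],[0,0,0]],[4.5,[0,0,0.4],[0,0,0]],[4.5,[0,0,0],[0,0,0]]]'
python3 -c "
from h import *
go([.4164,.2518,-.002],90)"
```

```text
t: 16.05
tcp_pos: [0.416, 0.2521, 0.0017]
tool_rot: [0.001, 1.0, 0.0, -0.0]
contact_force: [-0.5, -0.8, -0.3]
width: 0.51
shift [-0.04 -0.03  0.37] turn [ 0.001 -0.001 -0.002] F [-0.5 -0.8 -0.3] w_mm 44.9
```

```bash
python3 -m inch '[[4.5,[0,0,0.3],[0,0,0]],[2,[0,0,0],[0,0,0]],[2,[0,0,0],[0,0,0]],[2,[0,0,0],[0,0,0]],[2,[0,0,0],[0,0,0]],[2,[0,0,0],[0,0,0]],[2,[0,0,0],[0,0,0]]]' 25
python3 -c "
from h import *
go([.4164,.2518,-.002],90)"
```

```text
t: 16.63
tcp_pos: [0.4159, 0.252, -0.0019]
tool_rot: [0.001, 1.0, 0.0, -0.001]
contact_force: [0.3, 0.1, -0.7]
width: 0.284
shift [-0.05 -0.02  0.01] turn [ 0.001 -0.001 -0.002] F [ 0.3  0.1 -0.7] w_mm 25.0
```

```bash
python3 -m inch '[[2,[0,0,-1],[0,0,0]],[2,[0,0,-2],[0,0,0]],[2,[0,0,-4],[0,0,0]],[2,[0,0,-4],[0,0,0]],[2,[0,0,-4],[0,0,0]],[2,[0,0,-4],[0,0,0]],[2,[0,0,-2],[0,0,0]],[2,[0,-2,-0.5],[0,0,0]]]'; python3 -m inch '[[2,[-0.3,-4,0],[0,0,0]],[2,[-0.3,-4,0],[0,0,0]],[2,[-0.3,-4,0],[0,0,0]],[2,[-0.3,-4,0],[0,0,0]],[2,[-0.3,-4,0],[0,0,0]],[2,[-0.3,-4,0],[0,0,0]],[2,[-0.3,-4,0],[0,0,0]],[2,[-0.3,-4,0],[0,0,0]]]'
python3 -c "
from h import *
go([.441,-.1785,.19],90)"
```

```text
t: 17.3
tcp_pos: [0.4138, 0.2325, 0.2266]
tool_rot: [0.0, 1.0, 0.0, -0.002]
contact_force: [-0.2, -0.8, 0.0]
width: 0.285
t: 17.97
tcp_pos: [0.4365, -0.096, 0.2373]
tool_rot: [-0.005, 1.0, 0.0, 0.006]
contact_force: [1.0, 1.2, -0.7]
width: 0.287
shift [-0.31 -8.26  4.73] turn [0.    0.012 0.01 ] F [ 1.   1.2 -0.7] w_mm 25.3
```

```bash
python3 -m inch '[[2,[-0.1,-3,0.5],[0,0.01,0.01]],[2,[0,-3,1],[0,0,0]],[2,[-0.1,-1.5,1],[0,0,0]],[2,[0,-0.5,1],[0,0,0]],[2,[0,0,0.5],[0,0,0]],[2,[0,0,0],[0,0,0]]]'
python3 -c "
from h import *
go([.441,-.1785,.165],90)
snap('wrist','w12');d=snap('scene','e12');e=snap('side','s12')
a=d['frame'][180:280,230:330];b=e['frame'][90:190,250:350]
cv2.imwrite('pics/c14.png',np.hstack([cv2.resize(a,(400,400),interpolation=2),cv2.resize(b,(400,400),interpolation=2)]))
"
```

```text
t: 18.47
tcp_pos: [0.4371, -0.1862, 0.1997]
tool_rot: [0.005, 1.0, -0.002, 0.003]
contact_force: [-0.0, 0.9, -0.5]
width: 0.281
shift [-0.37  0.78  3.47] turn [-0.003  0.006 -0.009] F [-0.   0.9 -0.5] w_mm 24.8
```

View pics/w12.png

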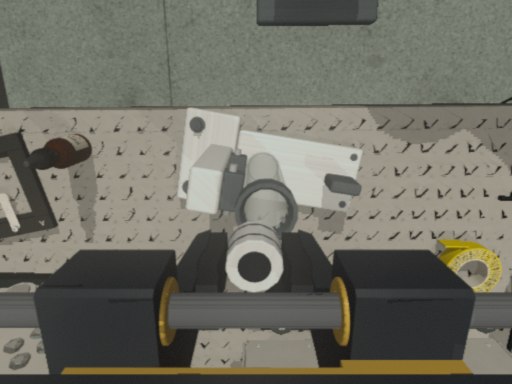

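View pics/c14.png

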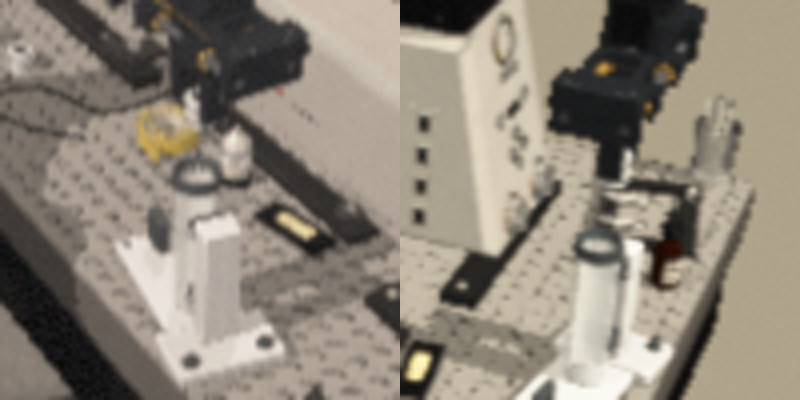

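```bash
cat >> h.py <<'E'
def ell(d,x0,x1,y0,y1,th,amin=60):
    g=cv2.cvtColor(d['frame'],6)[y0:y1,x0:x1]; b=(g<th).astype(np.uint8)
    for c in cv2.findContours(b,cv2.RETR_LIST,2)[0]:
        if cv2.contourArea(c)>amin and len(c)>5:
            (x,y),(w,h),_=cv2.fitEllipse(c); print('ell',round(x+x0,1),round(y+y0,1),round(w,1),round(h,1),cv2.contourArea(c))
E
python3 - <<'E'
from h import *
d=load('/tmp/w12.npz')
ell(d,232,280,245,285,70)
cv2.imwrite('pics/c15.png',cv2.resize(d['frame'][165:295,200:330],None,fx=4.6,fy=4.6,interpolation=2))
E
```

```text
ell 254.0 266.6 28.2 31.2 676.0
```

View pics/c15.png

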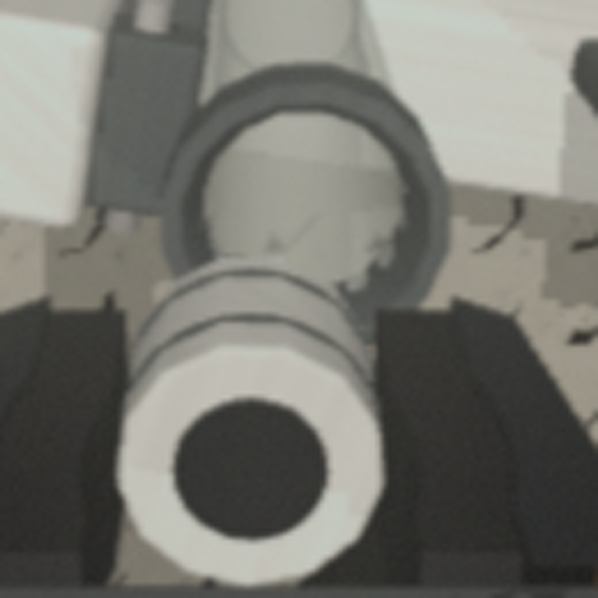

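```bash
python3 - <<'E'
from h import *
d=load('/tmp/w12.npz')
print(hit(d,254.3,266.6,.2257),hit(d,266.7,208.5,.15),proj(d,[.441,-.1785,.15]))
print('depth bushing top',d['range_z'][283,254])
o,r=ray(d,254,286); print(o+r*d['range_z'][286,254]); o,r=ray(d,254,243); print(o+r*d['range_z'][243,254])
# bushing bottom edge / height
import itertools
E
```

```text
[ 0.4368938  -0.18668963  0.2257    ] [ 0.43699351 -0.17885247  0.15      ] [267.23442148 214.30989344]
depth bushing top 0.14946693
[ 0.44742913 -0.18692397  0.22412621]
[ 0.42626088 -0.18672332  0.22457518]
```

```bash
cat >> h.py <<'E'
def cloud(d):
    v,u=np.mgrid[0:384,0:512]; z=d['range_z']
    return (np.stack([(u-d['cx'])/d['fx']*z,(v-d['cy'])/d['fy']*z,z],-1)-d['t'])@d['R'],z>0
E
python3 - <<'E'
from h import *
for n in ('w3','w6','w7','w12'):
    d=load(f'/tmp/{n}.npz'); X,k=cloud(d)
    k=k&(np.hypot(X[...,0]-.441,X[...,1]+.1785)<.03)&(abs(X[...,2]-.15)<.004)
    P=X[k]
    if len(P)<20: print(n,len(P)); continue
    c,r=cv2.minEnclosingCircle((P[:,:2]*1000).astype(np.float32)); print(n,len(P),np.round(c,1),round(r,1),'z',np.median(P[:,2]))
E
```

```text
w3 819 [ 441.1 -179.2] 21.1 z 0.1485226258434971
w6 578 [ 441.2 -179.1] 21.0 z 0.14859752127589237
w7 707 [ 441.1 -179.2] 20.9 z 0.1486215600200055
w12 860 [ 440.5 -178.8] 21.1 z 0.14856101450655063
```

```bash
python3 -m inch '[[2,[-0.37,0.76,0.5],[-0.003,0.006,-0.009]],[2,[0,0,0.8],[0,0,0]],[2,[0,0,0.6],[0,0,0]],[2,[0,0,0.4],[0,0,0]],[2,[0,0,0],[0,0,0]]]'
python3 -c "
from h import *
go([.441,-.1786,.142],90)"
```

```text
t: 19.03
tcp_pos: [0.4428, -0.1748, 0.177]
tool_rot: [-0.004, 1.0, -0.001, 0.002]
contact_force: [-0.8, 0.5, -0.8]
width: 0.289
shift [ 0.2  -0.37  3.5 ] turn [-0.002  0.003  0.007] F [-0.8  0.5 -0.8] w_mm 25.4
```

```bash
python3 -m inch '[[2,[0.15,-0.3,0.4],[-0.001,0.002,0.004]],[2,[0,0,0.4],[0,0,0]],[2,[0,0,0.4],[0,0,0]],[2,[0,0,0.4],[0,0,0]],[2,[0,0,0.4],[0,0,0]],[2,[0,0,0],[0,0,0]]]'
python3 -c "
from h import *
go([.441,-.1786,.142],90)"
```

```text
t: 19.53
tcp_pos: [0.441, -0.1784, 0.1547]
tool_rot: [-0.001, 1.0, -0.0, 0.0]
contact_force: [0.3, 0.7, -0.9]
width: 0.287
shift [ 0.   -0.02  1.27] turn [-0.001  0.001  0.002] F [ 0.3  0.7 -0.9] w_mm 25.2
```

```bash
python3 -m inch '[[2,[0,0,0.4],[0,0,0]],[2,[0,0,0.4],[0,0,0]],[2,[0,0,0.3],[0,0,0]],[2,[0,0,0],[0,0,0]]]'
python3 -c "
from h import *
go([.441,-.1786,.142],90)"
```

```text
t: 19.87
tcp_pos: [0.4411, -0.1785, 0.1425]
tool_rot: [-0.001, 1.0, -0.001, 0.0]
contact_force: [0.3, 0.8, -1.3]
width: 0.282
shift [ 0.01 -0.01  0.05] turn [-0.001  0.001  0.002] F [ 0.3  0.8 -1.3] w_mm 24.8
```

No contact; release and look.

```bash
python3 -m inch '[[4.5,[0,0,0],[0,0,0]],[4.5,[0,0,0],[0,0,0]],[4.5,[0,0,0],[0,0,0]],[4.5,[0,0,-1],[0,0,0]],[4.5,[0,0,-3],[0,0,0]],[4.5,[0,0,-3],[0,0,0]],[4.5,[0,0,-1],[0,0,0]],[4.5,[0,0,0],[0,0,0]]]'
python3 -c "
from h import *
go([.495,.2515,.22],90)
snap('wrist','w13');d=snap('scene','e13');e=snap('side','s13')
a=d['frame'][180:280,230:330];b=e['frame'][90:190,250:350]
cv2.imwrite('pics/c16.png',np.hstack([cv2.resize(a,(400,400),interpolation=2),cv2.resize(b,(400,400),interpolation=2)]))
"
```

```text
t: 20.53
tcp_pos: [0.4407, -0.1782, 0.2259]
tool_rot: [-0.001, 1.0, -0.0, -0.0]
contact_force: [1.2, 0.8, -0.0]
width: 0.513
shift [-5.51 42.96  0.58] turn [-0.    -0.     0.002] F [ 1.2  0.8 -0. ] w_mm 45.2
```

View pics/c16.png

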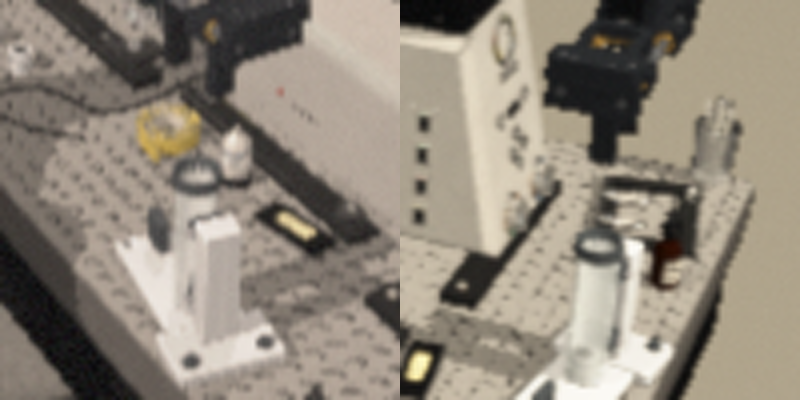

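```bash
python3 -m inch '[[4.5,[0,2,0],[0,0,0]],[4.5,[-0.6,4,0],[0,0,0]],[4.5,[-0.6,4,0],[0,0,0]],[4.5,[-0.6,4,0],[0,0,0]],[4.5,[-0.6,4,0],[0,0,0]],[4.5,[-0.6,4,0],[0,0,0]],[4.5,[-0.6,4,0],[0,0,0]],[4.5,[-0.6,4,0],[0,0,0]]]';python3 -m inch '[[4.5,[-0.6,4,0],[0,0,0]],[4.5,[-0.3,4,1],[0,0,0]],[4.5,[0,3,2],[0,0,0]],[4.5,[0,1,2],[0,0,0]],[4.5,[0,0,1],[0,0,0]],[4.5,[0,0,0],[0,0,0]]]'
python3 -c "
from h import *
go([.495,.2515,-.002],90)
d=snap('wrist','w14')
for r in spots(d): print(r)"
```

```text
t: 21.35
tcp_pos: [0.479, 0.1275, 0.2135]
tool_rot: [0.006, 1.0, 0.003, -0.01]
contact_force: [0.5, -1.9, 0.5]
width: 0.51
t: 21.85
tcp_pos: [0.4831, 0.2587, 0.1435]
tool_rot: [0.001, 1.0, 0.002, -0.016]
contact_force: [0.3, -0.4, 0.1]
width: 0.508
shift [-1.64 -0.78 14.5 ] turn [ 0.004 -0.031 -0.002] F [ 0.3 -0.4  0.1] w_mm 44.7
(409.3, 207.6, 16.2, [0.5026, 0.3926])
(245.5, 199.7, 15.6, [0.495, 0.2511])
(325.6, 196.2, 16.1, [0.4921, 0.3197])
(412.5, 110.0, 18.2, [0.4204, 0.3861])
(327.2, 99.3, 50.4, [0.412, 0.317])
```

View pics/w14.png

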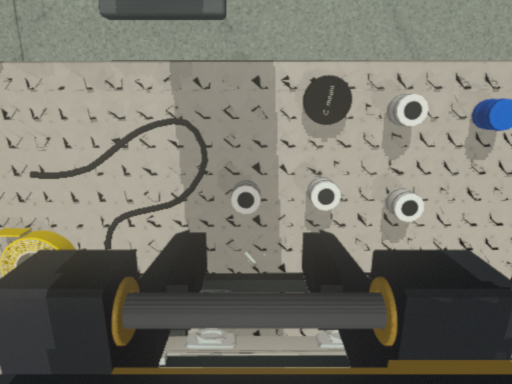

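```bash
python3 -m inch '[[4.5,[-1.1,-0.5,1],[0.002,-0.02,0]],[4.5,[0,0,1.5],[0,0,0]],[4.5,[0,0,1.5],[0,0,0]],[4.5,[0,0,1.5],[0,0,0]],[4.5,[0,0,1.5],[0,0,0]],[4.5,[0,0,1.5],[0,0,0]],[4.5,[0,0,0.6],[0,0,0]],[4.5,[0,0,0],[0,0,0]]]'
python3 -c "
from h import *
go([.495,.2513,-.002],90)"
```

```text
t: 22.57
tcp_pos: [0.4965, 0.2491, 0.0525]
tool_rot: [0.005, 1.0, 0.001, -0.003]
contact_force: [0.8, -0.2, 0.2]
width: 0.512
shift [0.12 0.2  5.45] turn [ 0.003 -0.006 -0.009] F [ 0.8 -0.2  0.2] w_mm 45.1
```

```bash
python3 -m inch '[[4.5,[0.1,0.15,0.6],[0.002,-0.004,-0.006]],[4.5,[0,0,0.7],[0,0,0]],[4.5,[0,0,0.7],[0,0,0]],[4.5,[0,0,0.7],[0,0,0]],[4.5,[0,0,0.7],[0,0,0]],[4.5,[0,0,0.5],[0,0,0]],[4.5,[0,0,0.3],[0,0,0]],[4.5,[0,0,0],[0,0,0]]]'
python3 -c "
from h import *
go([.495,.2513,-.002],90)"
```

```text
t: 23.23
tcp_pos: [0.4971, 0.2505, 0.0092]
tool_rot: [0.002, 1.0, 0.001, 0.001]
contact_force: [-0.3, -0.7, -0.1]
width: 0.514
shift [0.21 0.08 1.12] turn [ 0.001  0.002 -0.003] F [-0.3 -0.7 -0.1] w_mm 45.2
```

```bash
python3 -m inch '[[4.5,[0.18,0.07,0.4],[0,0.002,0]],[4.5,[0,0,0.4],[0,0,0]],[4.5,[0,0,0.3],[0,0,0]],[2,[0,0,0],[0,0,0]],[2,[0,0,0],[0,0,0]],[2,[0,0,0],[0,0,0]],[2,[0,0,0],[0,0,0]],[2,[0,0,0],[0,0,0]]]' 25
python3 -c "
from h import *
go([.495,.2513,-.002],90)"
```

```text
t: 23.9
tcp_pos: [0.4955, 0.2515, -0.0025]
tool_rot: [0.002, 1.0, 0.001, 0.001]
contact_force: [-0.3, -0.2, 0.6]
width: 0.285
shift [ 0.05 -0.02 -0.05] turn [ 0.002  0.001 -0.003] F [-0.3 -0.2  0.6] w_mm 25.1
```

```bash
python3 -m inch '[[2,[0,0,-1],[0,0,0]],[2,[0,0,-2],[0,0,0]],[2,[0,0,-4],[0,0,0]],[2,[0,0,-4],[0,0,0]],[2,[0,0,-4],[0,0,0]],[2,[0,0,-4],[0,0,0]],[2,[0,0,-2],[0,0,0]],[2,[0,-2,-0.5],[0,0,0]]]'; python3 -m inch '[[2,[0.6,-4,0],[0,0,0]],[2,[0.7,-4,0],[0,0,0]],[2,[0.7,-4,0],[0,0,0]],[2,[0.7,-4,0],[0,0,0]],[2,[0.7,-4,0],[0,0,0]],[2,[0.7,-4,0],[0,0,0]],[2,[0.7,-4,0],[0,0,0]],[2,[0.7,-4,0],[0,0,0]]]'
python3 -c "
from h import *
go([.441,-.1785,.19],90)"
```

```text
t: 24.57
tcp_pos: [0.4929, 0.2321, 0.226]
tool_rot: [0.001, 1.0, 0.001, -0.0]
contact_force: [0.7, -0.1, -0.5]
width: 0.288
t: 25.23
tcp_pos: [0.4353, -0.0937, 0.2356]
tool_rot: [-0.005, 1.0, 0.001, 0.008]
contact_force: [0.2, -1.2, -0.3]
width: 0.282
shift [-0.42 -8.49  4.55] turn [0.001 0.016 0.009] F [ 0.2 -1.2 -0.3] w_mm 24.9
```

```bash
python3 -m inch '[[2,[-0.2,-2,0.5],[0,0.012,0.008]],[2,[-0.1,-2,1],[0,0,0]],[2,[-0.1,-1.5,1],[0,0,0]],[2,[0,-0.8,1],[0,0,0]],[2,[0,-0.3,0.8],[0,0,0]],[2,[0,-0.1,0.2],[0,0,0]],[2,[0,0,0],[0,0,0]]]'
python3 -c "
from h import *
go([.441,-.1786,.142],90)"
```

```text
t: 25.82
tcp_pos: [0.437, -0.17, 0.1935]
tool_rot: [0.004, 1.0, -0.002, 0.005]
contact_force: [0.3, 0.1, -0.7]
width: 0.288
shift [-0.36 -0.84  5.16] turn [-0.003  0.009 -0.009] F [ 0.3  0.1 -0.7] w_mm 25.4
```

```bash
python3 -m inch '[[2,[-0.25,-0.6,0.4],[-0.002,0.006,-0.006]],[2,[0,0,0.6],[0,0,0]],[2,[0,0,0.6],[0,0,0]],[2,[0,0,0.2],[0,0,0]],[2,[0,0,0],[0,0,0]]]'
cat >> h.py <<'E'
def inhand(n):
    from cell import status
    d=snap('wrist',n); s=status.sense()
    g=cv2.cvtColor(d['frame'],6)[235:290,225:285]; b=(g<75).astype(np.uint8)
    best=None
    for c in cv2.findContours(b,cv2.RETR_LIST,2)[0]:
        if cv2.contourArea(c)>300 and len(c)>5:
            (x,y),(w,h),_=cv2.fitEllipse(c)
            if min(w,h)/max(w,h)>.8: print('bore px',round(x+225,1),round(y+235,1),round(w),round(h),'off from TCP',np.round(hit(d,x+225,y+235,s['tcp_pos'][2]+.0246)[:2]-s['tcp_pos'][:2],4))
E
python3 -c "
from h import *
go([.441,-.1786,.142],90)
inhand('w15')"
```

```text
t: 26.23
tcp_pos: [0.4406, -0.1742, 0.1749]
tool_rot: [-0.001, 1.0, -0.001, 0.002]
contact_force: [0.2, -0.2, -0.6]
width: 0.283
shift [-0.03 -0.43  3.29] turn [-0.002  0.004  0.002] F [ 0.2 -0.2 -0.6] w_mm 25.0
bore px 254.1 266.1 28 32 off from TCP [ 0.0003 -0.0006]
```

```bash
python3 -m inch '[[2,[0,-0.35,0.4],[-0.001,0.003,0.001]],[2,[0,0,0.4],[0,0,0]],[2,[0,0,0.4],[0,0,0]],[2,[0,0,0.4],[0,0,0]],[2,[0,0,0.2],[0,0,0]],[2,[0,0,0],[0,0,0]]]'
python3 -c "
from h import *
go([.441,-.1786,.142],90)"
```

```text
t: 26.78
tcp_pos: [0.4407, -0.178, 0.1555]
tool_rot: [-0.0, 1.0, -0.0, 0.001]
contact_force: [-0.6, -0.6, -0.3]
width: 0.281
shift [-0.03 -0.06  1.35] turn [-0.001  0.001  0.001] F [-0.6 -0.6 -0.3] w_mm 24.7
```

```bash
python3 -m inch '[[2,[-0.03,-0.05,0.4],[0,0,0]],[2,[0,0,0.5],[0,0,0]],[2,[0,0,0.3],[0,0,0]],[2,[0,0,0],[0,0,0]]]'; python3 -m inch '[[4.5,[0,0,0],[0,0,0]],[4.5,[0,0,0],[0,0,0]],[4.5,[0,0,0],[0,0,0]],[4.5,[0,0,-1],[0,0,0]],[4.5,[0,0,-3],[0,0,0]],[4.5,[0,0,-3],[0,0,0]],[4.5,[0,0,-1],[0,0,0]],[4.5,[0,0,0],[0,0,0]]]'
python3 -c "
from h import *
go([.492,.32,.22],90)
snap('wrist','w16');d=snap('scene','e16');e=snap('side','s16')
a=d['frame'][180:280,230:330];b=e['frame'][90:190,250:350]
cv2.imwrite('pics/c17.png',np.hstack([cv2.resize(a,(400,400),interpolation=2),cv2.resize(b,(400,400),interpolation=2)]))
"
```

```text
t: 27.12
tcp_pos: [0.4411, -0.1785, 0.1423]
tool_rot: [-0.0, 1.0, -0.0, 0.001]
contact_force: [1.0, -0.6, 0.0]
width: 0.287
t: 27.78
tcp_pos: [0.4406, -0.1782, 0.2255]
tool_rot: [-0.0, 1.0, -0.0, 0.0]
contact_force: [0.2, -0.7, -0.6]
width: 0.508
shift [-5.18 49.82  0.55] turn [-0.     0.     0.001] F [ 0.2 -0.7 -0.6] w_mm 44.7
```

View pics/c17.png

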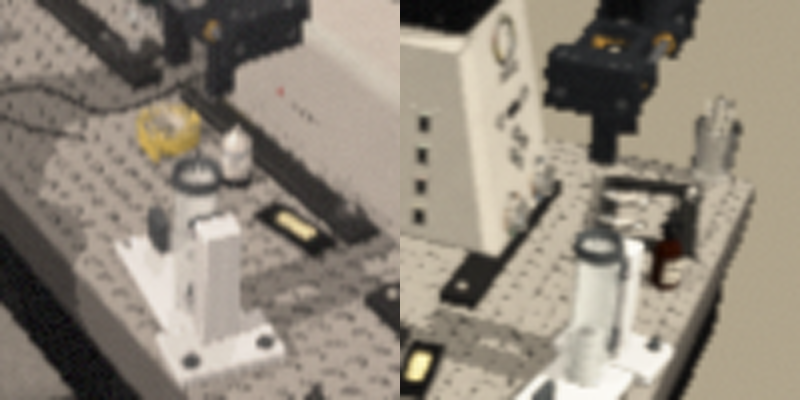

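```bash
python3 -m inch '[[4.5,[0,2,0],[0,0,0]],[4.5,[-0.5,4,0],[0,0,0]],[4.5,[-0.5,4,0],[0,0,0]],[4.5,[-0.5,4,0],[0,0,0]],[4.5,[-0.5,4,0],[0,0,0]],[4.5,[-0.5,4,0],[0,0,0]],[4.5,[-0.5,4,0],[0,0,0]],[4.5,[-0.5,4,0],[0,0,0]]]';python3 -m inch '[[4.5,[-0.5,4,0],[0,0,0]],[4.5,[-0.5,4,0],[0,0,0]],[4.5,[-0.3,4,1],[0,0,0]],[4.5,[0,3.5,2],[0,0,0]],[4.5,[0,2,2],[0,0,0]],[4.5,[0,1,1],[0,0,0]],[4.5,[0,0,0],[0,0,0]]]'
python3 -c "
from h import *
go([.492,.32,-.002],90)
d=snap('wrist','w17')
for r in spots(d): print(r)"
```

```text
t: 28.6
tcp_pos: [0.4721, 0.1279, 0.2133]
tool_rot: [0.006, 1.0, 0.003, -0.01]
contact_force: [0.5, -1.1, 0.1]
width: 0.508
t: 29.18
tcp_pos: [0.48, 0.3251, 0.1421]
tool_rot: [0.002, 1.0, 0.001, -0.016]
contact_force: [-0.2, 0.3, 0.4]
width: 0.507
shift [-1.68 -0.54 14.36] turn [ 0.003 -0.033 -0.004] F [-0.2  0.3  0.4] w_mm 44.7
(333.2, 211.9, 15.6, [0.5025, 0.3928])
(248.5, 200.7, 16.1, [0.4921, 0.3199])
(330.6, 114.2, 17.6, [0.4204, 0.3864])
```

```bash
python3 -m inch '[[4.5,[-1.2,-0.4,1],[0.002,-0.022,0]],[4.5,[0,0,1.5],[0,0,0]],[4.5,[0,0,1.5],[0,0,0]],[4.5,[0,0,1.5],[0,0,0]],[4.5,[0,0,1.5],[0,0,0]],[4.5,[0,0,1.5],[0,0,0]],[4.5,[0,0,0.6],[0,0,0]],[4.5,[0,0,0],[0,0,0]]]'
python3 -c "
from h import *
go([.492,.3199,-.002],90)"
```

```text
t: 29.9
tcp_pos: [0.4946, 0.3119, 0.0512]
tool_rot: [0.006, 1.0, -0.0, -0.003]
contact_force: [-0.3, -0.6, -0.7]
width: 0.508
shift [0.24 0.8  5.32] turn [-0.    -0.006 -0.012] F [-0.3 -0.6 -0.7] w_mm 44.8
```

```bash
python3 -m inch '[[4.5,[0.2,0.6,0.4],[0,-0.004,-0.008]],[4.5,[0,0,0.7],[0,0,0]],[4.5,[0,0,0.7],[0,0,0]],[4.5,[0,0,0.7],[0,0,0]],[4.5,[0,0,0.5],[0,0,0]],[4.5,[0,0,0],[0,0,0]]]'
python3 -c "
from h import *
go([.492,.3199,-.002],90)"
```

```text
t: 30.4
tcp_pos: [0.4942, 0.3178, 0.0216]
tool_rot: [0.002, 1.0, 0.001, 0.001]
contact_force: [-0.5, -0.8, 0.1]
width: 0.51
shift [0.22 0.2  2.36] turn [ 0.001  0.002 -0.004] F [-0.5 -0.8  0.1] w_mm 44.9
```

```bash
python3 -m inch '[[4.5,[0.2,0.17,0.4],[0,0.002,-0.002]],[4.5,[0,0,0.5],[0,0,0]],[4.5,[0,0,0.5],[0,0,0]],[4.5,[0,0,0.5],[0,0,0]],[4.5,[0,0,0.3],[0,0,0]],[4.5,[0,0,0],[0,0,0]]]'
python3 -c "
from h import *
go([.492,.3199,-.002],90)"
```

```text
t: 30.9
tcp_pos: [0.492, 0.3199, -0.0028]
tool_rot: [0.001, 1.0, 0.001, 0.0]
contact_force: [-0.1, 0.9, 0.1]
width: 0.511
shift [ 0.    0.   -0.08] turn [ 0.001  0.    -0.002] F [-0.1  0.9  0.1] w_mm 45.0
```

```bash
python3 -m inch '[[2,[0,0,0],[0,0,0]],[2,[0,0,0],[0,0,0]],[2,[0,0,0],[0,0,0]],[2,[0,0,0],[0,0,0]],[2,[0,0,0],[0,0,0]],[2,[0,0,-1],[0,0,0]],[2,[0,0,-2],[0,0,0]],[2,[0,0,-4],[0,0,0]]]' 25; python3 -m inch '[[2,[0,0,-4],[0,0,0]],[2,[0,0,-4],[0,0,0]],[2,[0,0,-4],[0,0,0]],[2,[0,0,-2],[0,0,0]],[2,[0.3,-3,-0.5],[0,0,0]],[2,[0.5,-4,0],[0,0,0]],[2,[0.5,-4,0],[0,0,0]],[2,[0.5,-4,0],[0,0,0]]]'
python3 -m inch '[[2,[0.5,-4,0],[0,0,0]],[2,[0.5,-4,0],[0,0,0]],[2,[0.5,-4,0],[0,0,0]],[2,[0.5,-4,0],[0,0,0]],[2,[0.5,-4,0],[0,0,0]],[2,[0.5,-3,0],[0,0,0]]]'
python3 -c "
from h import *
go([.441,-.1785,.19],90)"
```

```text
t: 31.57
tcp_pos: [0.4887, 0.3182, 0.0637]
tool_rot: [0.001, 1.0, -0.002, -0.006]
contact_force: [-0.1, -0.2, -0.0]
width: 0.287
t: 32.23
tcp_pos: [0.4718, 0.1698, 0.2311]
tool_rot: [-0.004, 1.0, 0.002, 0.004]
contact_force: [0.8, -0.0, 0.5]
width: 0.288
t: 32.73
tcp_pos: [0.439, -0.0697, 0.236]
tool_rot: [-0.005, 1.0, 0.001, 0.008]
contact_force: [1.0, -0.6, 0.3]
width: 0.281
shift [ -0.03 -10.89   4.58] turn [0.001 0.017 0.009] F [ 1.  -0.6  0.3] w_mm 24.8
```

```bash
python3 -m inch '[[2,[0,-3,0.5],[0,0.012,0.008]],[2,[0,-3,1],[0,0,0]],[2,[0,-2,1],[0,0,0]],[2,[-0.1,-1,1],[0,0,0]],[2,[0,-0.4,0.8],[0,0,0]],[2,[0,-0.1,0.2],[0,0,0]],[2,[0,0,0],[0,0,0]]]'
python3 -c "
from h import *
go([.441,-.1786,.142],90)"
```

```text
t: 33.32
tcp_pos: [0.4383, -0.1736, 0.1939]
tool_rot: [0.003, 1.0, -0.001, 0.005]
contact_force: [-0.4, 1.1, -0.2]
width: 0.284
shift [-0.22 -0.48  5.19] turn [-0.002  0.01  -0.007] F [-0.4  1.1 -0.2] w_mm 25.0
```

```bash
python3 -m inch '[[2,[-0.2,-0.4,0.4],[-0.001,0.007,-0.005]],[2,[0,0,0.6],[0,0,0]],[2,[0,0,0.6],[0,0,0]],[2,[0,0,0.3],[0,0,0]],[2,[0,0,0],[0,0,0]]]'
python3 -c "
from h import *
go([.441,-.1786,.142],90)
inhand('w18')"
```

```text
t: 33.73
tcp_pos: [0.4416, -0.1746, 0.1742]
tool_rot: [-0.002, 1.0, -0.001, 0.002]
contact_force: [-0.3, -0.1, -1.0]
width: 0.284
shift [ 0.07 -0.39  3.22] turn [-0.002  0.004  0.004] F [-0.3 -0.1 -1. ] w_mm 25.0
bore px 253.9 266.8 28 32 off from TCP [ 0.0006 -0.0006]
```

```bash
python3 -m inch '[[2,[0.06,-0.33,0.4],[-0.001,0.003,0.002]],[2,[0,0,0.4],[0,0,0]],[2,[0,0,0.4],[0,0,0]],[2,[0,0,0.4],[0,0,0]],[2,[0,0,0.2],[0,0,0]],[2,[0,0,0],[0,0,0]]]'
python3 -c "
from h import *
go([.4405,-.1786,.142],90)"
```

```text
t: 34.28
tcp_pos: [0.4411, -0.1783, 0.1549]
tool_rot: [-0.001, 1.0, -0.001, 0.001]
contact_force: [-0.5, -0.1, -0.4]
width: 0.287
shift [ 0.06 -0.03  1.29] turn [-0.001  0.002  0.002] F [-0.5 -0.1 -0.4] w_mm 25.3
```

```bash
python3 -m inch '[[2,[0.04,-0.03,0.4],[0,0,0]],[2,[0,0,0.5],[0,0,0]],[2,[0,0,0.25],[0,0,0]],[2,[0,0,0],[0,0,0]]]'; python3 -m inch '[[4.5,[0,0,0],[0,0,0]],[4.5,[0,0,0],[0,0,0]],[4.5,[0,0,0],[0,0,0]],[4.5,[0,0,-1],[0,0,0]],[4.5,[0,0,-3],[0,0,0]],[4.5,[0,0,-3],[0,0,0]],[4.5,[0,0,-1],[0,0,0]],[4.5,[0,0,0],[0,0,0]]]'
python3 -c "
from h import *
go([.5026,.3928,.22],90)
e=snap('side','s19')
cv2.imwrite('pics/c19.png',np.hstack([cv2.resize(e['frame'][90:190,250:350],(400,400),interpolation=2),cv2.resize(e['frame'][250:350,170:270],(400,400),interpolation=2)]))
"
```

```text
t: 34.62
tcp_pos: [0.4407, -0.1787, 0.1422]
tool_rot: [-0.001, 1.0, -0.001, 0.001]
contact_force: [-0.1, -0.1, -1.4]
width: 0.29
t: 35.28
tcp_pos: [0.4402, -0.1783, 0.2255]
tool_rot: [-0.001, 1.0, -0.0, 0.0]
contact_force: [0.4, 0.4, 0.5]
width: 0.509
shift [-6.34 57.1   0.54] turn [-0.     0.     0.002] F [0.4 0.4 0.5] w_mm 44.8
```

View pics/c19.png

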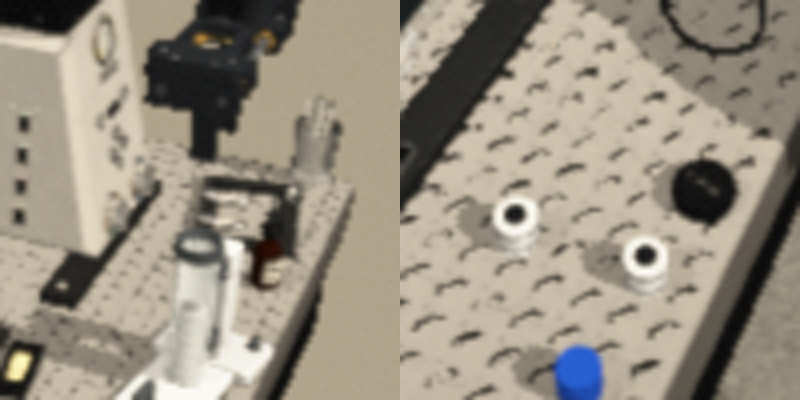

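```bash
python3 -m inch '[[4.5,[0,2,0],[0,0,0]],[4.5,[-0.5,4,0],[0,0,0]],[4.5,[-0.5,4,0],[0,0,0]],[4.5,[-0.5,4,0],[0,0,0]],[4.5,[-0.5,4,0],[0,0,0]],[4.5,[-0.5,4,0],[0,0,0]],[4.5,[-0.5,4,0],[0,0,0]],[4.5,[-0.5,4,0],[0,0,0]]]';python3 -m inch '[[4.5,[-0.5,4,0],[0,0,0]],[4.5,[-0.5,4,0],[0,0,0]],[4.5,[-0.5,4,0],[0,0,0]],[4.5,[-0.5,4,0],[0,0,0]],[4.5,[-0.3,4,1],[0,0,0]],[4.5,[-0.2,3.5,2],[0,0,0]],[4.5,[0,2,2],[0,0,0]],[4.5,[0,1,1],[0,0,0]]]'
python3 -m inch '[[4.5,[-1,0,0],[0,-0.02,0]],[4.5,[0,0,0],[0,0,0]]]'
python3 -c "
from h import *
go([.5025,.3928,-.002],90)
d=snap('wrist','w20')
for r in spots(d): print(r)"
```

```text
t: 36.0
tcp_pos: [0.4732, 0.127, 0.2162]
tool_rot: [0.006, 1.0, 0.0, -0.005]
contact_force: [1.3, -0.9, 0.2]
width: 0.511
t: 36.67
tcp_pos: [0.495, 0.4053, 0.1449]
tool_rot: [0.003, 1.0, -0.0, -0.009]
contact_force: [0.0, -1.7, -1.1]
width: 0.509
t: 36.83
tcp_pos: [0.5034, 0.4065, 0.1389]
tool_rot: [0.001, 1.0, -0.002, -0.001]
contact_force: [1.0, -1.1, 0.5]
width: 0.51
shift [ 0.05 -1.31 14.1 ] turn [-0.005 -0.003 -0.002] F [ 1.  -1.1  0.5] w_mm 44.9
(239.4, 182.9, 16.3, [0.5026, 0.3931])
(229.3, 79.1, 19.2, [0.4204, 0.3865])
(150.7, 69.0, 55.3, [0.413, 0.3267])
```

```bash
python3 -m inch '[[4.5,[0,-1,1],[-0.003,-0.003,0]],[4.5,[0,0,1.5],[0,0,0]],[4.5,[0,0,1.5],[0,0,0]],[4.5,[0,0,1.5],[0,0,0]],[4.5,[0,0,1.5],[0,0,0]],[4.5,[0,0,1],[0,0,0]],[4.5,[0,0,0.5],[0,0,0]],[4.5,[0,0,0],[0,0,0]]]'
python3 -c "
from h import *
go([.5026,.393,-.002],90)"
```

```text
t: 37.55
tcp_pos: [0.5084, 0.3884, 0.058]
tool_rot: [0.006, 1.0, 0.001, 0.004]
contact_force: [-0.2, -0.5, -0.3]
width: 0.512
shift [0.63 0.45 5.99] turn [ 0.002  0.009 -0.012] F [-0.2 -0.5 -0.3] w_mm 45.1
```

```bash
python3 -m inch '[[4.5,[0.5,0.35,0.4],[0.001,0.007,-0.008]],[4.5,[0,0,0.7],[0,0,0]],[4.5,[0,0,0.7],[0,0,0]],[4.5,[0,0,0.7],[0,0,0]],[4.5,[0,0,0.6],[0,0,0]],[4.5,[0,0,0.4],[0,0,0]],[4.5,[0,0,0],[0,0,0]]]'
python3 -c "
from h import *
go([.5026,.393,-.002],90)"
```

```text
t: 38.13
tcp_pos: [0.5043, 0.3925, 0.0223]
tool_rot: [0.002, 1.0, 0.001, 0.002]
contact_force: [-0.2, 0.1, -0.0]
width: 0.512
shift [0.18 0.04 2.43] turn [ 0.003  0.005 -0.003] F [-0.2  0.1 -0. ] w_mm 45.1
```

```bash
python3 -m inch '[[4.5,[0.17,0.04,0.4],[0.002,0.004,-0.002]],[4.5,[0,0,0.5],[0,0,0]],[4.5,[0,0,0.5],[0,0,0]],[4.5,[0,0,0.5],[0,0,0]],[4.5,[0,0,0.3],[0,0,0]],[4.5,[0,0,0],[0,0,0]]]'
python3 -c "
from h import *
go([.5026,.393,-.002],90)"
```

```text
t: 38.63
tcp_pos: [0.5025, 0.3931, -0.0021]
tool_rot: [0.0, 1.0, 0.0, 0.0]
contact_force: [-0.3, -0.0, 0.0]
width: 0.511
shift [-0.01 -0.01 -0.01] turn [ 0.001  0.    -0.001] F [-0.3 -0.   0. ] w_mm 45.0
```

```bash
python3 -m inch '[[2,[0,0,0],[0,0,0]],[2,[0,0,0],[0,0,0]],[2,[0,0,0],[0,0,0]],[2,[0,0,0],[0,0,0]],[2,[0,0,0],[0,0,0]],[2,[0,0,-1],[0,0,0]],[2,[0,0,-2],[0,0,0]],[2,[0,0,-4],[0,0,0]]]' 25; python3 -m inch '[[2,[0,0,-4],[0,0,0]],[2,[0,0,-4],[0,0,0]],[2,[0,0,-4],[0,0,0]],[2,[0,0,-2],[0,0,0]],[2,[0.3,-3,-0.5],[0,0,0]],[2,[0.5,-4,0],[0,0,0]],[2,[0.5,-4,0],[0,0,0]],[2,[0.5,-4,0],[0,0,0]]]'
python3 -m inch '[[2,[0.5,-4,0],[0,0,0]],[2,[0.5,-4,0],[0,0,0]],[2,[0.5,-4,0],[0,0,0]],[2,[0.5,-4,0],[0,0,0]],[2,[0.5,-4,0],[0,0,0]],[2,[0.5,-4,0],[0,0,0]],[2,[0.5,-4,0],[0,0,0]],[2,[0.3,-2,0],[0,0,0]]]'
python3 -c "
from h import *
go([.441,-.1785,.19],90)"
```

```text
t: 39.3
tcp_pos: [0.4992, 0.3911, 0.0637]
tool_rot: [0.001, 1.0, -0.003, -0.006]
contact_force: [-0.6, 0.3, 0.1]
width: 0.284
t: 39.97
tcp_pos: [0.4822, 0.2432, 0.2314]
tool_rot: [-0.004, 1.0, 0.002, 0.004]
contact_force: [0.9, 0.1, 0.4]
width: 0.287
t: 40.63
tcp_pos: [0.4408, -0.0697, 0.2377]
tool_rot: [-0.004, 1.0, 0.001, 0.01]
contact_force: [0.5, 1.0, 0.1]
width: 0.288
shift [  0.17 -10.89   4.75] turn [0.002 0.02  0.009] F [0.5 1.  0.1] w_mm 25.4
```

```bash
python3 -m inch '[[2,[0,-3,0.5],[0,0.014,0.008]],[2,[0,-3,1],[0,0,0]],[2,[0,-2,1],[0,0,0]],[2,[-0.1,-1,1],[0,0,0]],[2,[0,-0.4,0.8],[0,0,0]],[2,[0,-0.1,0.2],[0,0,0]],[2,[0,0,0],[0,0,0]]]'
python3 -c "
from h import *
go([.441,-.1786,.142],90)"
```

```text
t: 41.22
tcp_pos: [0.4408, -0.1726, 0.1958]
tool_rot: [0.003, 1.0, -0.001, 0.006]
contact_force: [0.8, 0.4, -1.0]
width: 0.287
shift [ 0.04 -0.58  5.38] turn [-0.002  0.012 -0.006] F [ 0.8  0.4 -1. ] w_mm 25.3
```

```bash
python3 -m inch '[[2,[0,-0.45,0.4],[-0.001,0.008,-0.004]],[2,[0,0,0.6],[0,0,0]],[2,[0,0,0.6],[0,0,0]],[2,[0,0,0.4],[0,0,0]],[2,[0,0,0],[0,0,0]]]'
python3 -c "
from h import *
go([.441,-.1786,.142],90)
inhand('w21')"
```

```text
t: 41.63
tcp_pos: [0.4418, -0.1743, 0.175]
tool_rot: [-0.002, 1.0, -0.001, 0.002]
contact_force: [-0.4, 0.5, -0.7]
width: 0.29
shift [ 0.1  -0.43  3.3 ] turn [-0.002  0.005  0.003] F [-0.4  0.5 -0.7] w_mm 25.5
bore px 254.0 266.2 28 31 off from TCP [ 0.0002 -0.0006]
```

```bash
python3 -m inch '[[2,[0.08,-0.35,0.4],[-0.001,0.003,0.002]],[2,[0,0,0.4],[0,0,0]],[2,[0,0,0.4],[0,0,0]],[2,[0,0,0.4],[0,0,0]],[2,[0,0,0.2],[0,0,0]],[2,[0,0,0],[0,0,0]]]'
python3 -c "
from h import *
go([.4408,-.1786,.142],90)"
```

```text
t: 42.18
tcp_pos: [0.4412, -0.1782, 0.1558]
tool_rot: [-0.001, 1.0, -0.001, 0.001]
contact_force: [0.6, 0.2, -0.6]
width: 0.285
shift [ 0.04 -0.04  1.38] turn [-0.001  0.003  0.001] F [ 0.6  0.2 -0.6] w_mm 25.1
```

```bash
python3 -m inch '[[2,[0.03,-0.03,0.4],[0,0,0]],[2,[0,0,0.5],[0,0,0]],[2,[0,0,0.35],[0,0,0]],[2,[0,0,0],[0,0,0]]]'; python3 -m inch '[[4.5,[0,0,0],[0,0,0]],[4.5,[0,0,0],[0,0,0]],[4.5,[0,0,0],[0,0,0]],[4.5,[0,0,-1],[0,0,0]],[4.5,[0,0,-3],[0,0,0]],[4.5,[0,0,-3],[0,0,0]],[4.5,[0,0,-1],[0,0,0]],[4.5,[0,0,0],[0,0,0]]]'
python3 -c "
from h import *
go([.4204,.3865,.22],90)
e=snap('side','s22')
cv2.imwrite('pics/c22.png',np.hstack([cv2.resize(e['frame'][90:190,250:350],(400,400),interpolation=2),cv2.resize(e['frame'][250:350,170:270],(400,400),interpolation=2)]))
"
```

```text
t: 42.52
tcp_pos: [0.4409, -0.1786, 0.1421]
tool_rot: [-0.001, 1.0, -0.001, 0.001]
contact_force: [0.2, -0.5, -0.5]
width: 0.286
t: 43.18
tcp_pos: [0.4404, -0.1782, 0.2253]
tool_rot: [-0.001, 1.0, -0.0, 0.001]
contact_force: [-0.2, -0.3, 0.4]
width: 0.508
shift [ 1.93 56.47  0.51] turn [-0.     0.001  0.001] F [-0.2 -0.3  0.4] w_mm 44.8
```

View pics/c22.png

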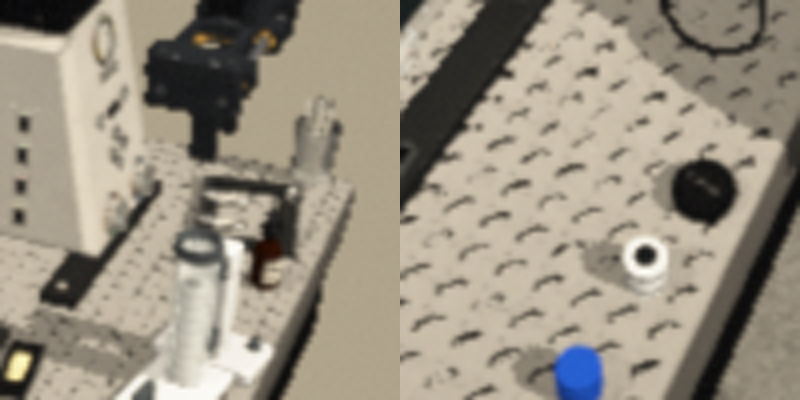

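Four stacked; the last silver bushing stands where it was. Fetch it (blue one stays).

```bash
python3 -m inch '[[4.5,[0,2,0],[0,0,0]],[4.5,[0.1,4,0],[0,0,0]],[4.5,[0.1,4,0],[0,0,0]],[4.5,[0.1,4,0],[0,0,0]],[4.5,[0.1,4,0],[0,0,0]],[4.5,[0.1,4,0],[0,0,0]],[4.5,[0.1,4,0],[0,0,0]],[4.5,[0.1,4,0],[0,0,0]]]';python3 -m inch '[[4.5,[0.1,4,0],[0,0,0]],[4.5,[0.1,4,0],[0,0,0]],[4.5,[0.1,4,0],[0,0,0]],[4.5,[0.1,4,0],[0,0,0]],[4.5,[0.1,3.8,1],[0,0,0]],[4.5,[0.1,3.3,2],[0,0,0]],[4.5,[0,2,2],[0,0,0]],[4.5,[0,1,1],[0,0,0]]]'
python3 -c "
from h import *
go([.4204,.3865,.14],90)"
```

```text
t: 43.9
tcp_pos: [0.4305, 0.1279, 0.2162]
tool_rot: [0.006, 1.0, 0.001, -0.004]
contact_force: [1.1, -1.0, -0.2]
width: 0.513
t: 44.57
tcp_pos: [0.4195, 0.4057, 0.146]
tool_rot: [0.003, 1.0, -0.0, -0.007]
contact_force: [0.3, -0.1, 0.1]
width: 0.511
shift [-0.11 -1.91  0.6 ] turn [-0.    -0.015 -0.006] F [ 0.3 -0.1  0.1] w_mm 45.0
```

```bash
python3 -m inch '[[4.5,[0,-1.3,0.3],[0,-0.01,-0.004]],[4.5,[0,0,0],[0,0,0]]]'
python3 -c "
from h import *
go([.4204,.3865,-.002],90)
d=snap('wrist','w23')
for r in spots(d): print(r)"
```

```text
t: 44.73
tcp_pos: [0.4165, 0.3942, 0.1365]
tool_rot: [-0.001, 1.0, -0.002, -0.006]
contact_force: [-0.1, -0.4, -0.4]
width: 0.514
shift [-0.56 -0.71 13.85] turn [-0.005 -0.012  0.003] F [-0.1 -0.4 -0.4] w_mm 45.3
(246.2, 190.0, 16.2, [0.4202, 0.3865])
(172.3, 174.9, 49.2, [0.4075, 0.3258])
```

```bash
python3 -m inch '[[4.5,[-0.3,-0.5,1],[-0.003,-0.009,0]],[4.5,[0,0,1.5],[0,0,0]],[4.5,[0,0,1.5],[0,0,0]],[4.5,[0,0,1.5],[0,0,0]],[4.5,[0,0,1.5],[0,0,0]],[4.5,[0,0,1],[0,0,0]],[4.5,[0,0,0.5],[0,0,0]],[4.5,[0,0,0],[0,0,0]]]'
python3 -c "
from h import *
go([.4203,.3865,-.002],90)"
```

```text
t: 45.45
tcp_pos: [0.4215, 0.39, 0.0496]
tool_rot: [0.002, 1.0, 0.001, -0.0]
contact_force: [-0.0, -0.0, 0.0]
width: 0.513
shift [ 0.12 -0.36  5.16] turn [ 0.003 -0.001 -0.004] F [-0. -0.  0.] w_mm 45.2
```

```bash
python3 -m inch '[[4.5,[0.1,-0.3,0.4],[0.002,0,-0.003]],[4.5,[0,0,0.6],[0,0,0]],[4.5,[0,0,0.6],[0,0,0]],[4.5,[0,0,0.6],[0,0,0]],[4.5,[0,0,0.4],[0,0,0]],[4.5,[0,0,0],[0,0,0]]]'
python3 -c "
from h import *
go([.4203,.3865,-.002],90)"
```

```text
t: 45.95
tcp_pos: [0.4217, 0.3873, 0.0234]
tool_rot: [0.001, 1.0, 0.001, 0.001]
contact_force: [-0.4, -0.0, 0.6]
width: 0.514
shift [ 0.14 -0.09  2.54] turn [ 0.003  0.003 -0.001] F [-0.4 -0.   0.6] w_mm 45.3
```

```bash
python3 -m inch '[[4.5,[0.13,-0.08,0.4],[0.002,0.002,0]],[4.5,[0,0,0.5],[0,0,0]],[4.5,[0,0,0.5],[0,0,0]],[4.5,[0,0,0.5],[0,0,0]],[4.5,[0,0,0.4],[0,0,0]],[4.5,[0,0,0],[0,0,0]]]'
python3 -c "
from h import *
go([.4203,.3865,-.002],90)"
python3 -m inch '[[2,[0,0,0],[0,0,0]],[2,[0,0,0],[0,0,0]],[2,[0,0,0],[0,0,0]],[2,[0,0,0],[0,0,0]],[2,[0,0,0],[0,0,0]]]' 25
```

```text
t: 46.45
tcp_pos: [0.4203, 0.3866, -0.002]
tool_rot: [0.001, 1.0, 0.0, 0.0]
contact_force: [0.7, -0.8, -0.4]
width: 0.511
shift [-0.   -0.01 -0.  ] turn [ 0.     0.001 -0.001] F [ 0.7 -0.8 -0.4] w_mm 45.0
t: 46.87
tcp_pos: [0.4205, 0.3868, -0.0019]
tool_rot: [0.001, 1.0, 0.0, 0.0]
contact_force: [0.2, -0.4, -0.8]
width: 0.281
```

```bash
python3 -m inch '[[2,[0,0,-1],[0,0,0]],[2,[0,0,-2],[0,0,0]],[2,[0,0,-4],[0,0,0]],[2,[0,0,-4],[0,0,0]],[2,[0,0,-4],[0,0,0]],[2,[0,0,-4],[0,0,0]],[2,[0,0,-2],[0,0,0]],[2,[0,-3,-0.5],[0,0,0]]]'; python3 -m inch '[[2,[-0.1,-4,0],[0,0,0]],[2,[-0.1,-4,0],[0,0,0]],[2,[-0.1,-4,0],[0,0,0]],[2,[-0.2,-4,0],[0,0,0]],[2,[-0.2,-4,0],[0,0,0]],[2,[-0.2,-4,0],[0,0,0]],[2,[-0.2,-4,0],[0,0,0]],[2,[-0.2,-4,0],[0,0,0]]]'
python3 -m inch '[[2,[-0.2,-4,0],[0,0,0]],[2,[-0.2,-4,0],[0,0,0]],[2,[-0.2,-3,0],[0,0,0]]]'
python3 -c "
from h import *
go([.441,-.1785,.19],90)"
```

```text
t: 47.53
tcp_pos: [0.4182, 0.3576, 0.2264]
tool_rot: [-0.001, 1.0, 0.0, -0.0]
contact_force: [0.7, -0.2, -0.9]
width: 0.286
t: 48.2
tcp_pos: [0.4298, 0.0281, 0.2362]
tool_rot: [-0.006, 1.0, 0.002, 0.008]
contact_force: [0.3, -0.5, -0.2]
width: 0.286
t: 48.45
tcp_pos: [0.4353, -0.0879, 0.239]
tool_rot: [-0.005, 1.0, 0.001, 0.01]
contact_force: [1.2, 0.6, -0.7]
width: 0.284
shift [-0.38 -9.07  4.89] turn [0.002 0.02  0.01 ] F [ 1.2  0.6 -0.7] w_mm 25.0
```

```bash
python3 -m inch '[[2,[-0.2,-2.5,0.5],[0,0.014,0.008]],[2,[-0.1,-2.5,1],[0,0,0]],[2,[-0.1,-1.7,1],[0,0,0]],[2,[0,-0.8,1],[0,0,0]],[2,[0,-0.3,0.8],[0,0,0]],[2,[0,-0.1,0.2],[0,0,0]],[2,[0,0,0],[0,0,0]]]'
python3 -c "
from h import *
go([.441,-.1786,.142],90)"
```

```text
t: 49.03
tcp_pos: [0.4386, -0.1756, 0.1965]
tool_rot: [0.003, 1.0, -0.001, 0.005]
contact_force: [0.5, 0.1, -1.1]
width: 0.285
shift [-0.18 -0.29  5.45] turn [-0.002  0.011 -0.006] F [ 0.5  0.1 -1.1] w_mm 25.1
```

```bash
python3 -m inch '[[2,[-0.12,-0.3,0.4],[-0.001,0.008,-0.004]],[2,[0,0,0.6],[0,0,0]],[2,[0,0,0.6],[0,0,0]],[2,[0,0,0.4],[0,0,0]],[2,[0,0,0],[0,0,0]]]'
python3 -c "
from h import *
go([.441,-.1786,.142],90)
inhand('w24')"
```

```text
t: 49.45
tcp_pos: [0.4408, -0.1759, 0.1759]
tool_rot: [-0.001, 1.0, -0.001, 0.002]
contact_force: [0.1, -0.6, -0.2]
width: 0.286
shift [-0.01 -0.26  3.39] turn [-0.001  0.004  0.003] F [ 0.1 -0.6 -0.2] w_mm 25.2
bore px 254.0 265.9 28 32 off from TCP [ 0.     -0.0006]
```

```bash
python3 -m inch '[[2,[0,-0.24,0.4],[-0.001,0.003,0.002]],[2,[0,0,0.4],[0,0,0]],[2,[0,0,0.4],[0,0,0]],[2,[0,0,0.4],[0,0,0]],[2,[0,0,0.2],[0,0,0]],[2,[0,0,0],[0,0,0]]]'
python3 -c "
from h import *
go([.441,-.1786,.142],90)"
```

```text
t: 50.0
tcp_pos: [0.441, -0.1787, 0.1567]
tool_rot: [-0.0, 1.0, -0.0, 0.001]
contact_force: [-0.1, -0.2, -0.2]
width: 0.284
shift [0.   0.01 1.47] turn [-0.001  0.001  0.   ] F [-0.1 -0.2 -0.2] w_mm 25.0
```

```bash
python3 -m inch '[[2,[0,0,0.4],[0,0,0]],[2,[0,0,0.5],[0,0,0]],[2,[0,0,0.4],[0,0,0]],[2,[0,0,0],[0,0,0]]]'; python3 -m inch '[[4.5,[0,0,0],[0,0,0]],[4.5,[0,0,0],[0,0,0]],[4.5,[0,0,0],[0,0,0]],[4.5,[0,0,-1],[0,0,0]],[4.5,[0,0,-3],[0,0,0]],[4.5,[0,0,-3],[0,0,0]],[4.5,[0,0,-1],[0,0,0]],[4.5,[0,0,0],[0,0,0]]]'
python3 -c "
from h import *
go([.412,.321,.22],90)
e=snap('side','s25')
cv2.imwrite('pics/c25.png',np.hstack([cv2.resize(e['frame'][90:190,250:350],(400,400),interpolation=2),cv2.resize(e['frame'][250:350,170:270],(400,400),interpolation=2)]))
"
```

```text
t: 50.33
tcp_pos: [0.4411, -0.1788, 0.1424]
tool_rot: [-0.0, 1.0, -0.001, 0.001]
contact_force: [-0.1, 0.7, -0.3]
width: 0.282
t: 51.0
tcp_pos: [0.4406, -0.1784, 0.2256]
tool_rot: [-0.0, 1.0, 0.0, 0.0]
contact_force: [-0.2, 0.3, 0.4]
width: 0.511
shift [ 2.85 49.94  0.56] turn [0. 0. 0.] F [-0.2  0.3  0.4] w_mm 45.0
```

View pics/c25.png

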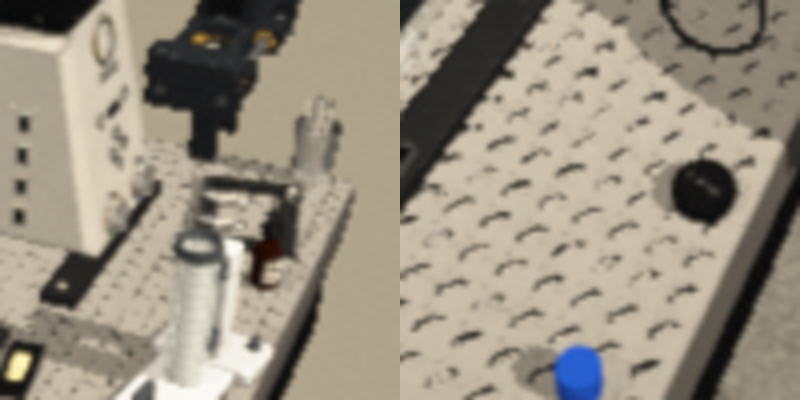

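```bash
python3 - <<'E'
from h import *
d=snap('wrist','w26'); X,k=cloud(d)
k=k&(np.hypot(X[...,0]-.441,X[...,1]+.179)<.010)
print(k.sum(),np.round(np.percentile(X[k][:,2],[1,25,50,75,99]),4))
p=proj(d,[.441,-.179,.15]); print(p); x,y=p.astype(int)
cv2.imwrite('pics/c26.png',cv2.resize(d['frame'][y-60:y+60,x-70:x+70],None,fx=4,fy=4,interpolation=2))
E
```

```text
500 [0.1295 0.1306 0.131  0.1315 0.1324]
[254.05950434 198.42207483]
```

View pics/c26.png

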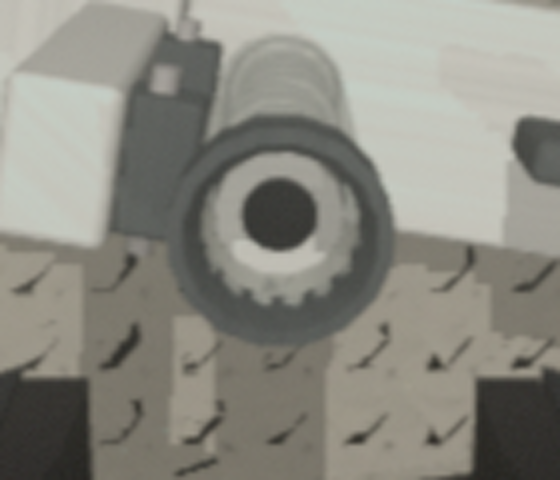

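```bash
python3 -m inch '[[6,[0,2,0],[0,0,0]],[6,[0.2,4,0],[0,0,0]],[6,[0.2,4,0],[0,0,0]],[6,[0.2,4,0],[0,0,0]],[6,[0.2,4,0],[0,0,0]],[6,[0.2,4,0],[0,0,0]],[6,[0.2,4,0],[0,0,0]],[6,[0.2,4,0],[0,0,0]]]';python3 -m inch '[[6,[0.2,4,0],[0,0,0]],[6,[0.2,4,0],[0,0,0]],[6,[0.2,4,1],[0,0,0]],[6,[0.2,3,2],[0,0,0]],[6,[0,1,2],[0,0,0]],[6,[0,0,1],[0,0,0]],[6,[0,0,0],[0,0,0]]]'
python3 -c "
from h import *
go([.412,.321,.14],90)
d=snap('wrist','w27')"
```

```text
t: 51.77
tcp_pos: [0.4224, 0.128, 0.2143]
tool_rot: [0.006, 1.0, 0.002, -0.008]
contact_force: [1.2, -0.2, 0.7]
width: 0.681
t: 52.35
tcp_pos: [0.4075, 0.3003, 0.1444]
tool_rot: [0.002, 1.0, 0.001, -0.014]
contact_force: [0.1, -0.5, 0.1]
width: 0.678
shift [-0.46  2.07  0.43] turn [ 0.002 -0.028 -0.004] F [ 0.1 -0.5  0.1] w_mm 59.7
```

View pics/w27.png

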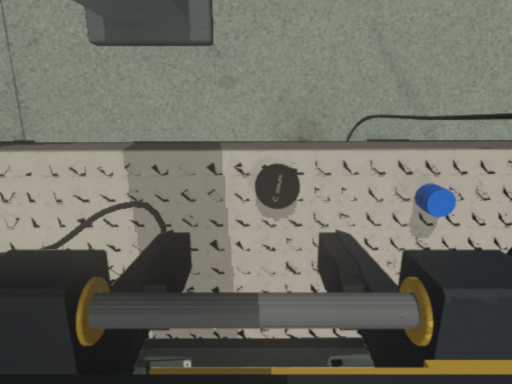

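```bash
python3 - <<'E'
from h import *
for n in ('w27','w23','w20','w14'):
    d=load(f'/tmp/{n}.npz'); X,k=cloud(d)
    k=k&(np.hypot(X[...,0]-.412,X[...,1]-.321)<.035)&(abs(X[...,2]-.013)<.004)&(cv2.cvtColor(d['frame'],6)<90)
    P=X[k]; c,r=cv2.minEnclosingCircle((P[:,:2]*1000).astype(np.float32)); print(n,len(P),np.round(c,1),round(r,1),np.median(P[:,2]),np.round((P.min(0)+P.max(0))/2,4))
E
python3 -m inch '[[6,[-0.3,1.4,0],[0.001,-0.02,0]],[6,[0,0,0],[0,0,0]]]'
python3 -c "
from h import *
go([.4125,.321,-.0075],90)"
```

```text
w27 1462 [412.1 320.9] 20.2 0.011699603859923805 [0.4121 0.3199 0.0116]
w23 1617 [411.9 321.1] 20.3 0.01172578149631653 [0.4119 0.3211 0.0117]
w20 1998 [412.5 321.2] 20.2 0.011705731205154852 [0.4125 0.3212 0.0118]
w14 1714 [412.2 320.6] 20.0 0.011687692290675566 [0.4127 0.3202 0.0116]
t: 52.57
tcp_pos: [0.411, 0.3134, 0.1449]
tool_rot: [0.003, 1.0, 0.0, -0.004]
contact_force: [-0.4, 0.7, -0.3]
width: 0.683
shift [-0.28  0.75 15.23] turn [ 0.001 -0.008 -0.006] F [-0.4  0.7 -0.3] w_mm 60.2
```

```bash
python3 -m inch '[[6,[0,0.6,1],[0,-0.006,-0.005]],[6,[0,0,1.5],[0,0,0]],[6,[0,0,1.5],[0,0,0]],[6,[0,0,1.5],[0,0,0]],[6,[0,0,1.5],[0,0,0]],[6,[0,0,1.5],[0,0,0]],[6,[0,0,0.5],[0,0,0]],[6,[0,0,0],[0,0,0]]]'
python3 -c "
from h import *
go([.4122,.3209,-.0075],90)"
```

```text
t: 53.23
tcp_pos: [0.4143, 0.3141, 0.0562]
tool_rot: [0.003, 1.0, 0.001, 0.001]
contact_force: [-0.7, 0.3, 0.2]
width: 0.68
shift [0.23 0.67 6.37] turn [ 0.002  0.002 -0.006] F [-0.7  0.3  0.2] w_mm 59.9
```

```bash
python3 -m inch '[[6,[0.2,0.5,0.4],[0.001,0.002,-0.004]],[6,[0,0.1,0.6],[0,0,0]],[6,[0,0,0.6],[0,0,0]],[6,[0,0,0.6],[0,0,0]],[6,[0,0,0.6],[0,0,0]],[6,[0,0,0.5],[0,0,0]],[6,[0,0,0.3],[0,0,0]],[6,[0,0,0],[0,0,0]]]'
python3 -c "
from h import *
go([.4122,.3209,-.0075],90)"
```

```text
t: 53.9
tcp_pos: [0.4139, 0.3206, 0.0197]
tool_rot: [0.001, 1.0, 0.002, 0.002]
contact_force: [-0.2, -0.9, -0.3]
width: 0.679
shift [0.18 0.02 2.72] turn [ 0.003  0.003 -0.002] F [-0.2 -0.9 -0.3] w_mm 59.8
```

```bash
python3 -m inch '[[6,[0.16,0.02,0.4],[0.003,0.003,-0.001]],[6,[0,0,0.5],[0,0,0]],[6,[0,0,0.5],[0,0,0]],[6,[0,0,0.5],[0,0,0]],[6,[0,0,0.3],[0,0,0]],[6,[0,0,0.2],[0,0,0]],[6,[0,0,0],[0,0,0]]]'
python3 -c "
from h import *
go([.4122,.3209,-.0075],90)"
```

```text
t: 54.48
tcp_pos: [0.4122, 0.3208, -0.007]
tool_rot: [0.0, 1.0, -0.0, 0.0]
contact_force: [-0.2, -0.4, -0.5]
width: 0.68
shift [0.   0.01 0.05] turn [-0.     0.    -0.001] F [-0.2 -0.4 -0.5] w_mm 59.9
```

```bash
python3 -m inch '[[3.5,[0,0,0],[0,0,0]],[3.5,[0,0,0],[0,0,0]],[3.5,[0,0,0],[0,0,0]],[3.5,[0,0,0],[0,0,0]],[3.5,[0,0,0],[0,0,0]],[3.5,[0,0,0],[0,0,0]]]' 25; python3 -m inch '[[3.5,[0,0,-1],[0,0,0]],[3.5,[0,0,-2],[0,0,0]],[3.5,[0,0,-4],[0,0,0]],[3.5,[0,0,-4],[0,0,0]],[3.5,[0,0,-4],[0,0,0]],[3.5,[0,0,-4],[0,0,0]],[3.5,[0,0,-3],[0,0,0]],[3.5,[0,-2,-1],[0,0,0]]]'
python3 -m inch '[[3.5,[-0.1,-4,0],[0,0,0]],[3.5,[-0.2,-4,0],[0,0,0]],[3.5,[-0.3,-4,0],[0,0,0]],[3.5,[-0.3,-4,0],[0,0,0]],[3.5,[-0.3,-4,0],[0,0,0]],[3.5,[-0.3,-4,0],[0,0,0]],[3.5,[-0.3,-4,0],[0,0,0]],[3.5,[-0.3,-4,0],[0,0,0]]]'
python3 -c "
from h import *
go([.441,-.179,.19],90)"
```

```text
t: 54.98
tcp_pos: [0.4126, 0.321, -0.0064]
tool_rot: [0.0, 1.0, 0.0, 0.001]
contact_force: [0.7, 0.2, -0.2]
width: 0.448
t: 55.65
tcp_pos: [0.4097, 0.3011, 0.2364]
tool_rot: [-0.001, 1.0, -0.001, -0.002]
contact_force: [0.5, 0.4, 0.0]
width: 0.452
t: 56.32
tcp_pos: [0.4298, -0.0271, 0.248]
tool_rot: [-0.006, 1.0, 0.001, 0.008]
contact_force: [0.9, 0.1, -0.0]
width: 0.454
shift [ -0.85 -15.21   5.79] turn [0.001 0.015 0.012] F [ 0.9  0.1 -0. ] w_mm 40.0
```

Cap held (40 mm). On to the mouth.

```bash
python3 -m inch '[[3.5,[-0.3,-3.5,0],[0,0.01,0.008]],[3.5,[-0.3,-3.5,0.5],[0,0,0]],[3.5,[-0.2,-3,1],[0,0,0]],[3.5,[-0.1,-2,1],[0,0,0]],[3.5,[0,-1,1],[0,0,0]],[3.5,[0,-0.4,0.8],[0,0,0]],[3.5,[0,-0.1,0.3],[0,0,0]],[3.5,[0,0,0],[0,0,0]]]'
python3 -c "
from h import *
go([.441,-.179,.144],90)
snap('wrist','w28')"
```

```text
t: 56.98
tcp_pos: [0.4375, -0.1741, 0.2052]
tool_rot: [0.002, 1.0, -0.001, 0.005]
contact_force: [0.2, 0.7, -0.6]
width: 0.454
shift [-0.29 -0.47  6.12] turn [-0.002  0.011 -0.005] F [ 0.2  0.7 -0.6] w_mm 40.0
```

View pics/w28.png

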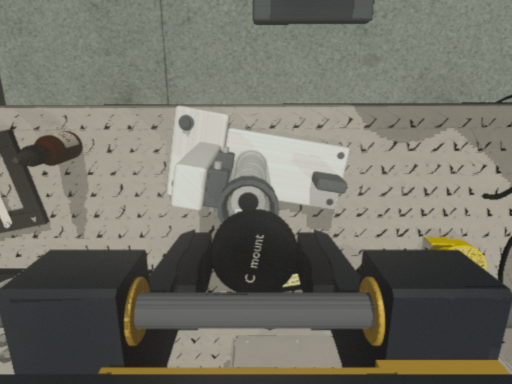

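```bash
python3 - <<'E'
from h import *
d=load('/tmp/w28.npz'); X,k=cloud(d); t=np.array([.4375,-.1741,.2052])
v,u=np.mgrid[0:384,0:512]
k=k&(np.hypot(u-255,v-251)<44)&(np.hypot(X[...,0]-t[0],X[...,1]-t[1])<.03)&(X[...,2]>t[2]-.01)&(X[...,2]<t[2]+.03)&(cv2.cvtColor(d['frame'],6)<110)
P=X[k]; z=np.median(P[:,2]); print('top z rel',z-t[2],len(P)); P=P[abs(P[:,2]-z)<.002]
A=np.c_[P,np.ones(len(P))]; c=np.linalg.lstsq(np.c_[P[:,:2],np.ones(len(P))],P[:,2],rcond=None)[0]; print('tilt',c[:2])
P=P[np.abs(P[:,1]-t[1])<.0195]
c,r=cv2.minEnclosingCircle((P[:,:2]*1000).astype(np.float32)); print(np.round(c,1),r,(P.min(0)+P.max(0))/2-t)
E
```

```text
top z rel 0.018459287123951007 5760
tilt [ 0.0193082  -0.00197728]
[ 436.3 -174.2] 20.367277145385742 [-1.88178500e-03  1.79271573e-05  1.84130794e-02]
```

```bash
python3 -m inch '[[3.5,[-0.3,-0.35,0.4],[-0.001,0.009,-0.004]],[3.5,[0,0,0.8],[0,0,0]],[3.5,[0,0,0.8],[0,0,0]],[3.5,[0,0,0.8],[0,0,0]],[3.5,[0,0,0.4],[0,0,0]],[3.5,[0,0,0],[0,0,0]]]'
python3 -c "
from h import *
go([.442,-.179,.1445],90)"
```

```text
t: 57.53
tcp_pos: [0.4419, -0.1744, 0.1716]
tool_rot: [-0.003, 1.0, -0.001, 0.001]
contact_force: [0.6, -0.7, 0.2]
width: 0.452
shift [ 0.   -0.45  2.71] turn [-0.002  0.003  0.005] F [ 0.6 -0.7  0.2] w_mm 39.8
```

```bash
python3 -m inch '[[3.5,[0,-0.38,0.4],[-0.001,0.002,0.003]],[3.5,[0,0,0.4],[0,0,0]],[3.5,[0,0,0.4],[0,0,0]],[3.5,[0,0,0.2],[0,0,0]],[3.5,[0,0,0],[0,0,0]]]'
python3 -c "
from h import *
go([.442,-.179,.1445],90)"
```

```text
t: 57.95
tcp_pos: [0.442, -0.1787, 0.156]
tool_rot: [-0.001, 1.0, -0.0, 0.0]
contact_force: [0.3, 0.4, -0.6]
width: 0.451
shift [-0.   -0.03  1.15] turn [-0.001  0.001  0.002] F [ 0.3  0.4 -0.6] w_mm 39.7
```

```bash
python3 -m inch '[[3.5,[0,0,0.4],[0,0,0]],[3.5,[0,0,0.4],[0,0,0]],[3.5,[0,0,0.2],[0,0,0]],[3.5,[0,0,0.1],[0,0,0]],[3.5,[0,0,0],[0,0,0]]]'
python3 -c "
from h import *
go([.442,-.179,.1445],90)"
```

```text
t: 58.37
tcp_pos: [0.442, -0.1788, 0.144]
tool_rot: [-0.001, 1.0, -0.001, 0.0]
contact_force: [0.3, -0.3, -0.1]
width: 0.452
shift [ 0.   -0.02 -0.05] turn [-0.001  0.001  0.002] F [ 0.3 -0.3 -0.1] w_mm 39.8
```

```bash
python3 -m inch '[[3.5,[0,0,0.05],[0,0,0]],[6,[0,0,0],[0,0,0]],[6,[0,0,0],[0,0,0]],[6,[0,0,0],[0,0,0]],[6,[0,0,0],[0,0,0]],[6,[0,0,-1],[0,0,0]],[6,[0,0,-3],[0,0,0]],[6,[0,0,-3],[0,0,0]]]'; python3 -m inch '[[6,[0,0,-3],[0,0,0]],[6,[0,0,-1],[0,0,0]],[6,[0,0,0],[0,0,0]],[6,[0,0,0],[0,0,0]]]'
python3 - <<'E'
from h import *
go([.441,-.179,.144],90)
d=snap('wrist','w29');e=snap('side','s29');f=snap('scene','e29'); X,k=cloud(d)
g=cv2.cvtColor(d['frame'],6)
k=k&(np.hypot(X[...,0]-.441,X[...,1]+.179)<.03)&(abs(X[...,2]-.162)<.006)&(g<110)
P=X[k]; print(len(P),np.median(P[:,2]),cv2.minEnclosingCircle((P[:,:2]*1000).astype(np.float32)))
c=np.linalg.lstsq(np.c_[P[:,:2],np.ones(len(P))],P[:,2],rcond=None)[0]; print('tilt',c[:2])
x,y=proj(d,[.441,-.179,.16]).astype(int)
cv2.imwrite('pics/c29.png',np.hstack([cv2.resize(d['frame'][max(0,y-75):y+75,x-75:x+75],(400,400),interpolation=2),cv2.resize(e['frame'][110:220,245:355],(400,400),interpolation=2)]))
E
```

```text
t: 59.03
tcp_pos: [0.44, -0.1773, 0.2124]
tool_rot: [-0.001, 1.0, 0.002, -0.004]
contact_force: [-0.1, 0.3, 0.5]
width: 0.682
t: 59.37
tcp_pos: [0.4414, -0.1782, 0.2627]
tool_rot: [-0.001, 1.0, -0.001, 0.001]
contact_force: [-1.1, -0.6, -0.5]
width: 0.682
shift [ 0.07 -0.05 11.87] turn [-0.002  0.002  0.002] F [-1.1 -0.6 -0.5] w_mm 60.1
1935 0.1617351563933776 ((441.6141052246094, -179.23411560058594), 20.404457092285156)
tilt [0.01610231 0.00317786]
```

View pics/c29.png

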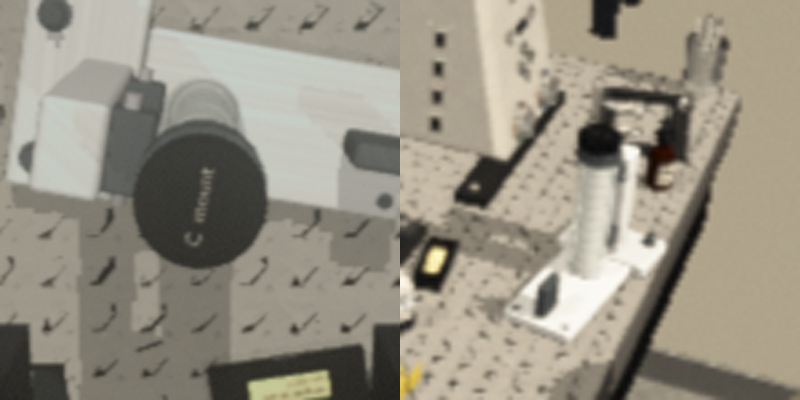

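View pics/w29.png

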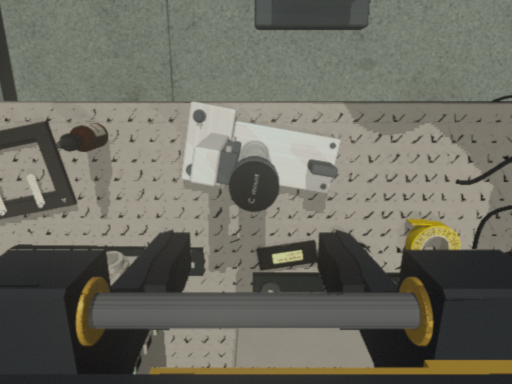

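```bash
python3 -c "
from cell import job,status
print(status.sense()['contact_force']); print(job.sign_off())"
```

```text
[-0.30658426  0.22203236  0.24078616]
the job is handed in; nothing more can be done
None
```

The magazine is loaded and I handed the job in at about 59 s; sign-off reports no verdict.

- **Plate:** I slid it home by its grip bar until it pressed on the foot with about 25 N. The overhead view showed it flush and square, with the ring within about 1 mm of the tube axis.
- **Bushings:** All five silver bushings went in through the mouth; I left the blue look-alike alone. The stack top measured 0.131 m, against 0.132 m expected for five on the plate.
- **Cap:** It lies flat, with its centre 0.6 mm from the axis, its top at 0.162 m and a measured tilt of about 0.016 rad.
- **Bystanders and gripper:** The bystanders looked unmoved in the final pictures, though I did not measure their positions. The gripper stood clear with no contact force.

**What disagreed:**
- **Fingertips:** They sat about 10 mm behind the reported TCP, not 14 mm ahead as described. My first grasp of a bushing therefore closed above it, twice, without moving it. The plate was gripped near the top of its bar for the same reason. I corrected the grasp height for everything after that.
- **Depth readings:** The wrist camera read about 1.3 mm low throughout.

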